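# Refit the humidifier's cassettes and set its vent to the marker

### The arm

A 6-joint arm with a two-finger parallel gripper is mounted at the origin on the work surface. World frame = base frame: x ahead of the robot, y to its left, z up, the work surface at z = 0. Lengths are in mm, angles in rad, forces in N, time in s.
With the tool pointing down it reaches from about 375 to 975 mm from the base axis. Payload 3.8 kg.
Tool frame: the origin (TCP) lies midway between the tips of the shut fingers; the grasp point (between the pads) lies 19 mm behind it; z points along the fingers, y is the direction in which the jaws open and shut (so a half turn about z gives the same grasp; the last joint's range is limited). The gripper opens to 85 mm and grips with 20 to 120 N. Pads are 22 mm wide; open, the fingers measure 114 mm over their backs; the gripper's body (76 mm by 85 mm) begins 54 mm behind the grasp point. The pads swing forward as they close: fully open they stand 13 mm farther back than shut.
Start: joints at [-0.037, 0.264, 1.604, -0, 1.274, -0.037], TCP at [674.995, -0.002, 231.28] pointing down, gripper open.
Joint ranges: [-2.63, 2.63], [-0.94, 2.18], [0.31, 2.57], [-1.31, 4.45], [0, 2.66], [-2.55, 2.55]. Speed limits (rad/s): [2.57, 2.57, 3.14, 3.14, 3.14, 3.14].

### API

Orientations are given as a 3x3 rotation matrix whose columns are the frame's x, y, z axes.
In Python, from plant import r, eyes, hand_in gives the robot as it stands.
- The arm moves only by the shell command python3 -m creep 'ROWS'. ROWS is JSON, a list of rows, each a list of 5 numbers: the opening, from 0 (shut) to 1 (fully open), then the shift along the tool's x, y, z in mm, then the turn about the tool's z in degrees. In form: [[fingers, x, y, z, roll], ...]. A call has exactly 5 rows; each row shifts and turns the commanded pose from where the row before left it, along the tool's axes as they then stand; what a row does not reach is not made up. A row lasts 1/12 s, in which the tool goes at most 41.7 mm and 7.16 degrees, less where a joint would pass 70% of its speed; a pose out of reach is approached as far as the arm can. A call is refused whole if a number of a shift passes 41.7 or a number of a turn 7.16, either way. A call with a gripper value outside its range is refused whole. The fingers move at their own pace and stop on an object; the grip force is fixed at half the most. Time passes only in rows, so rows that do not move let the fingers close, or fill a call up. It gives the time, the measured TCP pose, the force and the opening at its end, in the units of the state.
- r.sense(): the state, without advancing time (a new reading comes with each control period).
- eyes.capture(name): name is "scene" or "side" or "wrist"; returns a dict with "color" (384x512x3 uint8, red, green, blue), "range_z" (384x512 float32, mm along the optical axis (not along the pixel's ray), 0 where there is no reading), "vertical_fov" (degrees; the focal length in pixels is half the picture's height over the tangent of half this angle, whatever the lens; pixels are square), "cx", "cy" (the principal point, pixels), "R" (3x3) and "t" (3): a world point X has camera coordinates R X + t; the wrist camera has in their place "T_tool_cam" (4x4, takes a point from camera to tool coordinates, whose origin is the TCP and whose axes are the flange's). Camera axes: x right, y down, z forward; pixel columns grow to the right and rows downward; lengths in mm; the calibration is good to about 2 mm. A picture is of the moment at which its call begins: read the wrist's pose just before it.
- hand_in(): hands the job in, once; it reports no verdict.
The state is a dict: "time_s": time; "joints": joint angles; "qvel": joint speeds; "joint_torque": joint torques, N m; "eef_pos": TCP position; "orientation": TCP orientation; "ft_force": force on the tool from outside, world axes, zero at the start; "torque": the same for the moment, N m; "width": opening from 0.0 (shut) to 1.0 (fully open).
Only numpy, scipy, OpenCV 4.12 (cv2) and the standard library are available. Lean on these libraries where they do the work, as an engineer would, in place of code of your own. Each camera call takes 0.05 s, during which the arm holds its last target. There are 200 camera calls.

### The job

Put the humidifier back in service after cleaning: lift the bamboo hood off and stand it upright on the table clear of the bay, slide every cassette from the cork mat fully home into a well of its own, and put the hood squarely back on the rim. Set the vent by turning the knob until the black pointer lines up with the red marker, leave the marker where it is, and leave the jar, toothpick holder and coasters alone.

Things in the scene. Friction and masses are not known exactly. Their poses are not given: they have to be found in the camera images.
- humidifier: White ceramic humidifier, fixed on the table, 153 mm (its x) by 223 mm (its y). Origin: centre of its underside; x, y along its sides, z up. +y half: cassette bay, 153 by 113 mm, rim 50 mm above the table, four open-topped wells in a 2 by 2 grid. -y half: lower control deck (top 38 mm above the table) with knob and dial.
- bay_mouth (a point): Centre of the cassette bay at rim height, 50 mm above the table; axes parallel to the humidifier's. The hood sits centred here.
- hood: Bamboo hood over the bay, loose, about 0.25 kg, 164 (x) by 124 mm (y), 66 mm tall with its handle; origin at the centre of its underside, z up. Hollow beneath: a skirt 8 mm deep goes round the outside of the bay rim with 2.5 mm play on each side, an inner ledge rests on the rim. It starts on the bay, its x along the humidifier's x; turned by half a turn it fits as well.
- hood_grip (a point): Centre of the bar handle on the hood's top: 60 mm long (hood's x), 14 mm thick (hood's y), 25 mm tall. The hood's flat top lies 12.5 mm below this point, its underside 53.5 mm below. Fully on the bay, this point is 45.5 mm above bay_mouth. The table on the humidifier's -y side (about 0.38 to 0.57 m ahead of the robot and 0.28 to 0.45 m to its right) is free, to stand the hood on.
- dial_centre (a point): Axis of the dial on the deck top, about which pointer and marker turn; 38 mm above the table. The dial opens toward the humidifier's +x side.
- vent_knob_grip (a point): Dark wooden vent knob on a brass base on the deck: point on its upright axis at gripping height (75 mm above the table; knob top 82 mm). Its grip is a bar 42 mm long (this point's x), 14 mm thick (y), 32 mm tall, over a round skirt of 44 mm diameter whose top is 52 mm above the table. The point turns with the knob.
- vent_knob (a joint): Knob angle in rad, 0 to 5.7, growing clockwise seen from above; at 0 the bar lies along the humidifier's x. Light friction (about 0.03 N m), stays where left. Geared to the pointer: 3 rad of knob turn the pointer 1 rad, the same way round.
- pointer_tip (a point): Tip of the black dial pointer, 44 mm from dial_centre; this point's x points outward along the pointer. Moves only with the knob; it starts anticlockwise (seen from above) of the red marker.
- marker_tip (a point): Inner tip of the small red marker on the dial's edge, 49 mm from dial_centre; this point's x points outward from dial_centre through the marker. Set beforehand at the wanted vent opening; it is to be left as it is.
- mat: Cork drying mat, 250 by 250 by 4 mm, fixed; origin at the centre of its underside. The cassettes start standing on it.
- well1 (a point): Centre of the mouth of well 1 of the bay, at rim height (50 mm above the table). The well is 63.5 mm (humidifier's x) by 43.5 mm (y), its floor 38 mm below this point; its upper 3 mm flare outward. Any well takes any cassette.
- well2 (a point): Centre of the mouth of well 2 of the bay, at rim height (50 mm above the table). The well is 63.5 mm (humidifier's x) by 43.5 mm (y), its floor 38 mm below this point; its upper 3 mm flare outward. Any well takes any cassette.
- well3 (a point): Centre of the mouth of well 3 of the bay, at rim height (50 mm above the table). The well is 63.5 mm (humidifier's x) by 43.5 mm (y), its floor 38 mm below this point; its upper 3 mm flare outward. Any well takes any cassette.
- well4 (a point): Centre of the mouth of well 4 of the bay, at rim height (50 mm above the table). The well is 63.5 mm (humidifier's x) by 43.5 mm (y), its floor 38 mm below this point; its upper 3 mm flare outward. Any well takes any cassette.
- cassette1_mid (a point): Evaporator cassette 1 (2 to 4 are present), loose, 0.15 kg, half-way up, z up. Terracotta block 60 (x) by 40 (y) by 36 mm tall; blue grip fin in the middle of its top, 34 (x) by 12 (y) by 24 mm tall. Underside 30 mm below this point, fin 6 to 30 mm above it. Turned by half a turn it fits as well. Fully home, this point is 8 mm below the well mouth, the fin top 22 mm above the rim.
- cassette2_mid (a point): Evaporator cassette 2 (2 to 4 are present), loose, 0.15 kg, half-way up, z up. Terracotta block 60 (x) by 40 (y) by 36 mm tall; blue grip fin in the middle of its top, 34 (x) by 12 (y) by 24 mm tall. Underside 30 mm below this point, fin 6 to 30 mm above it. Turned by half a turn it fits as well. Fully home, this point is 8 mm below the well mouth, the fin top 22 mm above the rim.
- cassette3_mid (a point): Evaporator cassette 3 (2 to 4 are present), loose, 0.15 kg, half-way up, z up. Terracotta block 60 (x) by 40 (y) by 36 mm tall; blue grip fin in the middle of its top, 34 (x) by 12 (y) by 24 mm tall. Underside 30 mm below this point, fin 6 to 30 mm above it. Turned by half a turn it fits as well. Fully home, this point is 8 mm below the well mouth, the fin top 22 mm above the rim.
- cassette4_mid (a point): Evaporator cassette 4 (2 to 4 are present), loose, 0.15 kg, half-way up, z up. Terracotta block 60 (x) by 40 (y) by 36 mm tall; blue grip fin in the middle of its top, 34 (x) by 12 (y) by 24 mm tall. Underside 30 mm below this point, fin 6 to 30 mm above it. Turned by half a turn it fits as well. Fully home, this point is 8 mm below the well mouth, the fin top 22 mm above the rim.
- jar: Bystander: closed amber glass jar, 80 mm wide, 105 mm tall; origin at its underside.
- toothpick_holder: Bystander: white plastic toothpick holder, 48 mm wide, 82 mm tall; origin at its underside.
- coaster1: Bystander: steel coaster, 90 mm wide, 5 mm thick; origin at its underside.
- coaster2: Bystander: steel coaster, 90 mm wide, 5 mm thick; origin at its underside.
Mind the look-alikes: they are no part of the job. What is shaped like the part that bears cassette1_mid but turquoise is not meant. What is shaped like the part that bears cassette2_mid but purple or turquoise is not meant.

How it is judged (in metres and radians):
On the way, in this order (a step that is already met when the one before it is completed fails the run):
1. the hood is lifted off and stands upright on the table (horizontal distance between hood_grip and bay_mouth above 0.12 m and height (world z) of hood_grip below 0.065 m and angle between hood_grip's own z axis and vertical below 0.1 rad), for 0.2 s.
2. every cassette is fully home in a well (x of cassette1_mid in the frame of bay_mouth between -0.045 and 0.045 m and y of cassette1_mid in the frame of bay_mouth between -0.035 and 0.035 m and z of each of cassette1_mid, cassette2_mid, cassette3_mid, cassette4_mid in the frame of bay_mouth below -0.0045 m and angle between each of cassette1_mid, cassette2_mid, cassette3_mid, cassette4_mid's own z axis and vertical below 0.1 rad and x of cassette2_mid in the frame of bay_mouth between -0.045 and 0.045 m and y of cassette2_mid in the frame of bay_mouth between -0.035 and 0.035 m and x of cassette3_mid in the frame of bay_mouth between -0.045 and 0.045 m and y of cassette3_mid in the frame of bay_mouth between -0.035 and 0.035 m and x of cassette4_mid in the frame of bay_mouth between -0.045 and 0.045 m and y of cassette4_mid in the frame of bay_mouth between -0.035 and 0.035 m), for 0.2 s.
3. the hood is back on the rim (x of hood_grip in the frame of bay_mouth between -0.006 and 0.006 m and y of hood_grip in the frame of bay_mouth between -0.006 and 0.006 m and z of hood_grip in the frame of bay_mouth below 0.0495 m and angle between hood_grip's own z axis and vertical below 0.05 rad), for 0.2 s.
At the end, for the whole second after the job is handed in: Every cassette present stands upright within 3.5 mm of fully home in a well; the hood sits level on the rim, centred within 6 mm and within 4 mm of fully down; the pointer is within 0.07 rad (4 degrees, 3 mm at its tip) of the red marker; knob and hood are at rest (all of step 2 and all of step 3 and angle between the x axis of pointer_tip and the x axis of marker_tip, either way round below 0.07 rad and velocity of joint vent_knob between -0.05 and 0.05 rad/s and linear speed of hood below 0.02 m/s); the robot touches nothing.
It fails at once if the jar is moved more than 30 mm (distance of jar from where it was at the start of the episode above 0.03 m).
It fails at once if the toothpick_holder is moved more than 30 mm (distance of toothpick_holder from where it was at the start of the episode above 0.03 m).
It fails at once if the coaster1 is moved more than 30 mm (distance of coaster1 from where it was at the start of the episode above 0.03 m).
It fails at once if the coaster2 is moved more than 30 mm (distance of coaster2 from where it was at the start of the episode above 0.03 m).
It fails at once if the red marker is shifted (distance of marker_tip from where it was at the start of the episode above 0.004 m).
Of cassette1, cassette2, cassette3, cassette4 only 2 to 4 are there at a start; the rules pass over those that are not, and their reading is None.
At some moment in a run one of cassette1, cassette2, cassette3, cassette4 may be knocked a few centimetres aside while the robot is not near it.
Once in a run the grip may slacken for a moment while it holds something.
It also fails if it takes over 210 s, if anything falls off the work surface, if the arm or the gripper's body presses on something with over 40 N, if the wrist force passes 120 N, or if a joint passes its speed limit or range.

## Working session

There is one attempt and no reset: what is moved stays moved. The work goes in short steps, Python scripts to look and compute and a shell command to move; the robot and the scene stay as the last step left them, time stands still between calls to the robot, and variables do not carry over. Pictures are saved under pics/ and viewed, about 12 in all and at most 16, crops included, and the job is handed in when it is done.

```bash
ls; mkdir -p pics; cat > h.py <<'E'
import numpy as np, cv2
from plant import r, eyes
def cap(n):
    s=r.sense(); c=eyes.capture(n); 
    h=c["color"].shape[0]; f=h/2/np.tan(np.radians(c["vertical_fov"])/2)
    if n=="wrist":
        T=np.array(c["T_tool_cam"]); Rt=np.array(s["orientation"]); p=np.array(s["eef_pos"])
        c["Rw"]=Rt@T[:3,:3]; c["o"]=Rt@T[:3,3]+p
    else:
        R=np.array(c["R"]); c["Rw"]=R.T; c["o"]=-R.T@np.array(c["t"])
    c["f"]=f; return c
def ray(c,uv,z):
    uv=np.atleast_2d(np.array(uv,float))
    d=np.c_[(uv[:,0]-c["cx"])/c["f"],(uv[:,1]-c["cy"])/c["f"],np.ones(len(uv))]@c["Rw"].T
    return c["o"]+d*((z-c["o"][2])/d[:,2])[:,None]
def cloud(c):
    v,u=np.mgrid[:384,:512]; Z=c["range_z"]
    P=np.stack([(u-c["cx"])/c["f"]*Z,(v-c["cy"])/c["f"]*Z,Z],-1)
    return P@c["Rw"].T+c["o"]
def proj(c,P):
    q=(np.atleast_2d(P)-c["o"])@c["Rw"]; return np.c_[q[:,0]/q[:,2]*c["f"]+c["cx"],q[:,1]/q[:,2]*c["f"]+c["cy"]]
def save(c,n,box=None,k=1):
    im=c["color"][:,:,::-1]
    if box: x0,y0,x1,y1=box; im=im[y0:y1,x0:x1]
    cv2.imwrite("pics/"+n,cv2.resize(im,None,fx=k,fy=k,interpolation=cv2.INTER_CUBIC))
E
python3 - <<'E'
from h import *
for n in ["scene","side"]:
    c=cap(n); save(c,n+"0.png",None,1.5); np.save(n+"0.npy",c,allow_pickle=True); print(n,c["o"].round(),c["f"])
print(r.sense())
E
```

```text
pics
scene [ 983.  560. 1102.] 445.73562039104945
side [278. 583. 666.] 348.08613940976227
{'time_s': 0.1, 'joints': array([-3.69151273e-02,  2.64695832e-01,  1.60527893e+00,  2.83084564e-05,
        1.27372781e+00, -3.69016534e-02]), 'qvel': array([-3.86011679e-04, -1.16440980e-03, -3.63262318e-03,  6.18255229e-04,
       -1.83855241e-03, -1.77293188e-05]), 'joint_torque': array([ 2.96398039e-04, -5.16707003e+01, -3.68589377e+01,  1.30520286e-05,
        6.22219843e-03,  5.24967299e-05]), 'eef_pos': array([6.74310042e+02, 2.28393995e-02, 2.30051999e+02]), 'orientation': array([[ 2.18994323e-05,  9.99997779e-01, -2.10747544e-03],
       [ 9.99999994e-01, -2.16783639e-05,  1.04920045e-04],
       [ 1.04874126e-04, -2.10747772e-03, -9.99997774e-01]]), 'ft_force': array([-0.55883472, -0.25432574, -0.51231562]), 'torque': array([0.04056923, 0.04427648, 0.07613048]), 'width': 0.9980712217757719}
```

View pics/scene0.png

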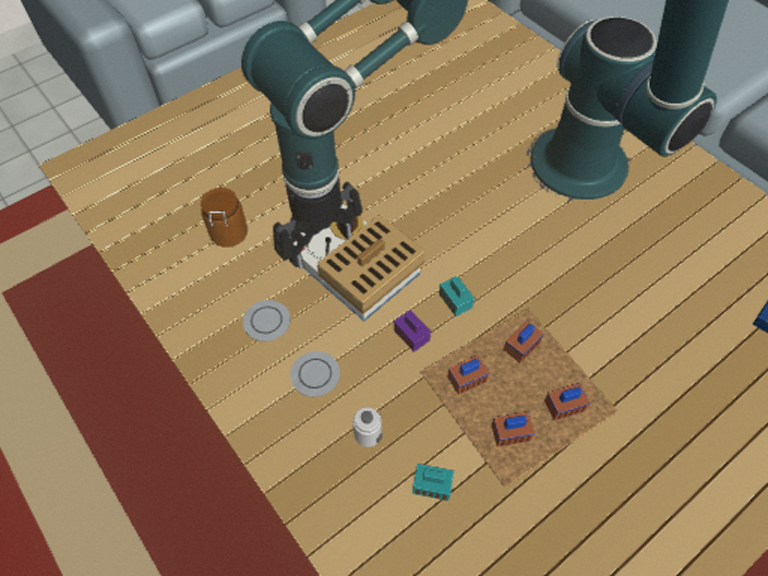

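View pics/side0.png

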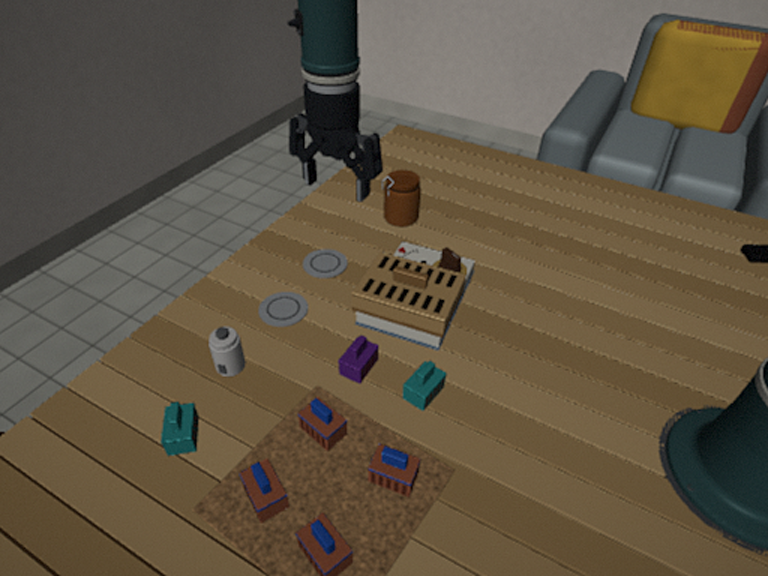

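The scene shows four blue-finned terracotta cassettes on the mat at 768-wide px (468,374), (523,340), (513,428), (567,400). The look-alikes, all off the mat, are purple (412,330) and turquoise (457,295) and (433,481). The hood is at (371,262), with the knob and dial partly hidden behind it. I choose the blue-finned ones.

```bash
cat >> h.py <<'E'
def rect(P):
    (cx,cy),(w,h),a=cv2.minAreaRect(P[:,:2].astype(np.float32))
    if w<h: w,h,a=h,w,a+90
    return np.round([cx,cy,w,h,(a+90)%180-90],1)   # long-axis angle deg, world
def fins(c,zlo=48,zhi=80):
    hsv=cv2.cvtColor(c["color"],cv2.COLOR_RGB2HSV); m=cv2.inRange(hsv,(108,120,40),(125,255,255))
    n,l,s,ce=cv2.connectedComponentsWithStats(m); W=cloud(c); out=[]
    for i in range(1,n):
        if s[i,4]<40: continue
        P=W[(l==i)&(c["range_z"]>0)]
        if len(P)<15: continue
        T=P[P[:,2]>np.percentile(P[:,2],97)-6]
        out.append((ce[i].round(),s[i,4],rect(T),T[:,2].mean().round(1)))
    return out
E
python3 - <<'E'
from h import *
for n in ["scene","side"]:
    c=np.load(n+"0.npy",allow_pickle=True).item(); W=cloud(c); print(n)
    for o in fins(c): print(*o)
    hsv=cv2.cvtColor(c["color"],cv2.COLOR_RGB2HSV)
    for u in ([(371/1.5,262/1.5)] if n=="scene" else [(410/1.5,283/1.5)]):
        p=W[int(u[1]),int(u[0])]; print("seed",p.round())
        m=(np.hypot(W[...,0]-p[0],W[...,1]-p[1])<130)&(abs(W[...,2]-83)<5)&(hsv[...,0]<28)&(hsv[...,0]>8)
        n2,l,s,_=cv2.connectedComponentsWithStats(m.astype(np.uint8)); m=l==1+np.argmax(s[1:,4])
        print("top",rect(W[m]),m.sum(),W[m][:,2].mean())
        m=(np.hypot(W[...,0]-p[0],W[...,1]-p[1])<60)&(W[...,2]>101)&(W[...,2]<114)
        print("handle",rect(W[m]),m.sum(),W[m][:,2].mean())
E
```

```text
scene
[508. 211.] 58 [ 35.3 492.5  31.4  13.6  12. ] 23.5
[350. 222.] 71 [428.6 256.2  32.5  10.7  10.1] 63.0
[313. 244.] 81 [552.5 243.8  32.2  11.7 -12.9] 63.4
[380. 263.] 90 [452.8 386.9  31.8  11.5 -17.4] 63.6
[343. 281.] 95 [561.4 364.4  32.9  12.6 -29.5] 63.0
seed [561. -25.  81.]
top [554.3 -32.7 166.  126.5   6.6] 1919 82.09168123627866
handle [554.8 -32.6  59.6  16.3   6.5] 101 106.15807044814593
side
[214. 274.] 135 [551.3 242.5  32.4  11.4 -13.3] 62.2
[263. 305.] 170 [427.5 254.7  31.9  12.9   8. ] 62.1
[174. 318.] 137 [560.1 364.2  33.9  11.1 -28.6] 62.5
[215. 358.] 182 [452.  385.8  32.6  12.1 -21.5] 62.3
seed [551. -28.  91.]
top [554.7 -33.7 163.6 127.2   6.5] 1715 81.55000724149332
handle [554.5 -32.7  58.2  14.2   5.6] 106 105.4064754809758
```

```bash
cat >> h.py <<'E'
def go(x,y,z,ang=None):
    "shift in current tool axes to world TCP target, and roll to bring the jaw line to ang (deg world, mod 180)"
    s=r.sense(); R=np.array(s["orientation"]); p=np.array(s["eef_pos"])
    d=R.T@(np.array([x,y,z])-p); cur=np.degrees(np.arctan2(R[1,1],R[0,1]))
    out="tool shift %s"%d.round(1)
    if ang is not None: out+=" roll %.1f (or +-180)"%(-((ang-cur+90)%180-90))
    print(out,"| tcp",p.round(1),"jaw %.1f"%cur,"j6 %.2f w %.2f F %s t %.1f"%(s["joints"][5],s["width"],s["ft_force"].round(1),s["time_s"]))
E
python3 -m creep '[[1,-8.3,-30,0,0],[1,-8.3,-30,0,0],[1,-8.3,-30,0,0],[1,-8.3,-30,0,0],[1,0,0,0,7]]'
python3 -m creep '[[1,0,0,0,7],[1,0,0,0,7],[1,0,0,0,7],[1,0,0,0,7],[1,0,0,0,7]]'
python3 -m creep '[[1,0,0,0,7],[1,0,0,0,7],[1,0,0,0,7],[1,0,0,0,7],[1,0,0,0,7]]'
python3 -m creep '[[1,0,0,0,6.5],[1,0,0,0,0],[1,0,0,0,0],[1,0,0,0,0],[1,0,0,0,0]]'
python3 - <<'E'
from h import *
c=cap("wrist"); save(c,"w1.png",None,1.5); np.save("w1.npy",c,allow_pickle=True)
W=cloud(c)
m=(np.hypot(W[...,0]-554,W[...,1]+33)<60)&(W[...,2]>101)&(W[...,2]<114)
if m.sum()>9: print("handle",rect(W[m]),m.sum(),W[m][:,2].mean())
go(554.5,-33,86,96.5)
E
```

```text
time_s: 0.52
eef_pos: [548.9, -34.0, 229.4]
orientation: [[0.123, 0.992, -0.007], [0.992, -0.123, -0.0], [-0.001, -0.007, -1.0]]
ft_force: [0.4, 0.1, -0.6]
width: 0.998
time_s: 0.93
eef_pos: [554.5, -33.2, 230.7]
orientation: [[0.674, 0.739, -0.001], [0.739, -0.674, 0.0], [-0.001, -0.001, -1.0]]
ft_force: [0.1, -0.4, -0.1]
width: 1.003
time_s: 1.35
eef_pos: [554.5, -33.2, 230.6]
orientation: [[0.976, 0.219, -0.001], [0.219, -0.976, 0.0], [-0.001, -0.0, -1.0]]
ft_force: [-0.3, -0.5, -0.2]
width: 0.997
time_s: 1.77
eef_pos: [554.9, -33.2, 231.1]
orientation: [[0.993, 0.115, -0.0], [0.115, -0.993, 0.0], [-0.0, -0.0, -1.0]]
ft_force: [-0.5, 0.6, 0.5]
width: 1.001
handle [554.2 -34.9  58.9  13.1   6.6] 944 107.35149448163628
tool shift [ -0.4  -0.2 145.2] roll 0.1 (or +-180) | tcp [554.9 -33.2 231.2] jaw -83.4 j6 1.35 w 1.00 F [-0.2  0.3 -0.3] t 1.8
```

View pics/w1.png

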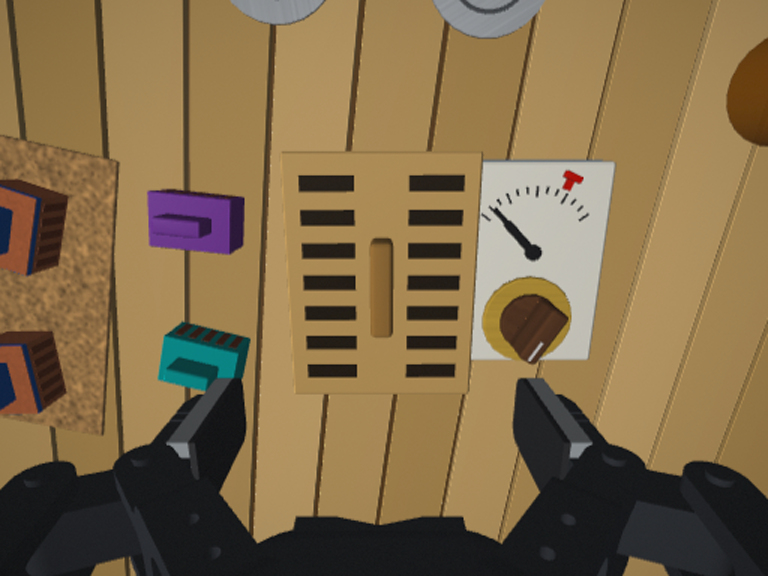

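The wrist view is looking straight down: the hood handle is at (381,288). The dial pivot is at about (533,252), the pointer tip at (490,208) and the red marker's inner tip near (566,188). The knob is at (530,325). The three decoys are clearly different in colour.

```bash
python3 - <<'E'
from h import *
c=np.load("w1.npy",allow_pickle=True).item(); hsv=cv2.cvtColor(c["color"],cv2.COLOR_RGB2HSV)
def pts(m): v,u=np.nonzero(m); return np.c_[u,v]
box=np.zeros((384,512),bool); box[100:185,318:412]=1
H=hsv.astype(int)
red=((H[...,0]<8)|(H[...,0]>172))&(H[...,1]>150)&(H[...,2]>100)&box
blk=(H[...,2]<70)&box
n,l,s,ce=cv2.connectedComponentsWithStats(blk.astype(np.uint8)); i=1+np.argmax(s[1:,4]); P=ray(c,pts(l==i),42); 
q=pts(l==i); print("ptr px",q.min(0)*1.5,q.max(0)*1.5,len(q))
# pivot = disc centre by distance transform
d=cv2.distanceTransform((l==i).astype(np.uint8),cv2.DIST_L2,5); v,u=np.unravel_index(d.argmax(),d.shape); piv=ray(c,[u,v],40)[0]
R=ray(c,pts(red),40); print("pivot",piv.round(1),[u*1.5,v*1.5]); 
far=P[np.argsort(-np.hypot(*(P-piv)[:,:2].T))[:6]].mean(0)
ap=np.degrees(np.arctan2(*(far-piv)[1::-1])); 
dr=np.hypot(*(R-piv)[:,:2].T); rm=R.mean(0); near=R[dr<np.percentile(dr,25)].mean(0)
print("ptr ang",ap,"len",np.hypot(*(far-piv)[:2]),"marker ang",np.degrees(np.arctan2(*(rm-piv)[1::-1])),np.degrees(np.arctan2(*(near-piv)[1::-1])),"r",dr.min(),dr.max(),len(R))
W=cloud(c); m=(W[...,2]>77)&(W[...,2]<88)&(W[...,1]<-100)&(W[...,1]>-190)&(W[...,0]>450)&(W[...,0]<640)
print("knob top",rect(W[m]),m.sum())
cc=c["color"].copy();cc[m]=(0,255,0);cc[red]=(0,0,255);cc[l==i]=(255,0,255);c["color"]=cc;save(c,"dial.png",(300,90,430,250),4)
# hood edges from cloud
m=(abs(W[...,2]-83)<4)&(np.hypot(W[...,0]-554,W[...,1]+33)<120)&(W[...,1]>-110); print("top",rect(W[m]))
E
```

```text
ptr px [490.5 207. ] [540. 258.] 236
pivot [ 579.5 -143.4   40. ] [np.float64(531.0), np.float64(250.5)]
ptr ang 51.31402873373967 len 42.819276465643284 marker ang -17.989289208444394 -17.816566423569288 r 48.97769755163062 60.75223205373951 92
knob top [ 518.8 -126.8   87.    40.6  -56.9] 656
top [553.6 -34.8 163.1 124.2   6.7]
```

View pics/dial.png

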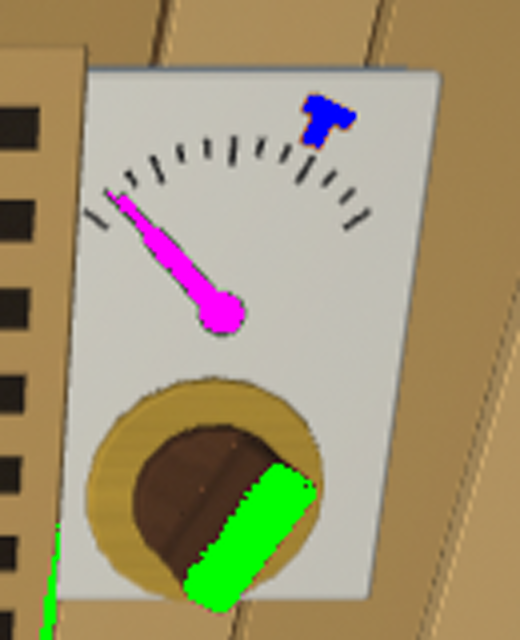

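Masks are sound. The pointer is at 51.3° and the marker at -17.9°, so the pointer needs 69° clockwise, which is about 208° of knob. Hood first.

```bash

python3 -m creep '[[0.5,-0.8,0.8,35,0],[0.5,0,0,35,0],[0.5,0,0,35,0],[0.5,0,0,30,0],[0.5,0,0,9,0]]'
python3 -m creep '[[0,0,0,0,0],[0,0,0,0,0],[0,0,0,0,0],[0,0,0,0,0],[0,0,0,0,0]]'
python3 -m creep '[[0,0,0,0,0],[0,0,0,0,0],[0,0,0,-5,0],[0,0,0,-10,0],[0,0,0,-10,0]]'
python3 -m creep '[[0,0,0,-15,0],[0,0,0,-20,0],[0,0,0,-20,0],[0,0,0,-20,0],[0,0,0,0,0]]'
python3 - <<'E'
from h import *
go(475,-365,190)
c=cap("side"); save(c,"s2.png",(180,60,400,260),2)
E
```

```text
time_s: 2.23
eef_pos: [550.1, -33.6, 81.9]
orientation: [[0.993, 0.114, -0.009], [0.114, -0.993, 0.001], [-0.009, -0.002, -1.0]]
ft_force: [-1.2, 0.4, 0.1]
width: 0.498
time_s: 2.65
eef_pos: [555.6, -34.2, 89.1]
orientation: [[0.994, 0.113, 0.003], [0.113, -0.994, -0.0], [0.003, 0.001, -1.0]]
ft_force: [-0.2, -0.4, 1.8]
width: 0.147
time_s: 3.07
eef_pos: [553.5, -34.0, 112.4]
orientation: [[0.994, 0.113, -0.002], [0.113, -0.994, 0.0], [-0.002, -0.0, -1.0]]
ft_force: [0.5, -0.1, -2.1]
width: 0.147
time_s: 3.48
eef_pos: [557.4, -34.4, 193.0]
orientation: [[0.994, 0.113, 0.009], [0.113, -0.994, -0.001], [0.009, 0.002, -1.0]]
ft_force: [1.6, -0.5, -2.1]
width: 0.145
tool shift [-119.3  319.1    2.6] | tcp [557.4 -34.4 193. ] jaw -83.5 j6 1.35 w 0.14 F [ 1.6 -0.5 -2.1] t 3.5
```

View pics/s2.png

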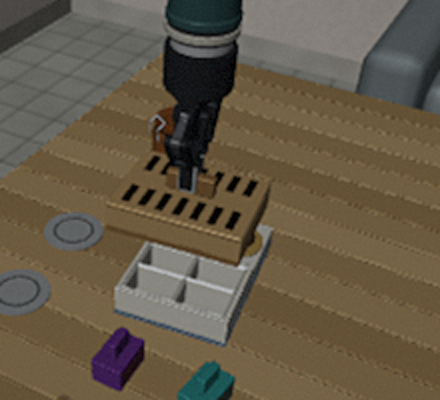

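The hood hangs level in the grip and the four wells are empty. Carrying it to the free area.

```bash

python3 -m creep '[[0,-5,13,0,0],[0,-10,26.7,0,0],[0,-10,26.7,0,0],[0,-10,26.7,0,0],[0,-10,26.7,0,0]]'
python3 -m creep '[[0,-10,26.7,0,0],[0,-10,26.7,0,0],[0,-10,26.7,0,0],[0,-10,26.7,0,0],[0,-10,26.7,0,0]]'
python3 -m creep '[[0,-10,26.7,0,0],[0,-10,26.7,0,0],[0,-4,12,0,0],[0,0,0,0,0],[0,0,0,0,0]]'
python3 -m creep '[[0,0,0,20,0],[0,0,0,30,0],[0,0,0,30,0],[0,0,0,25,0],[0,0,0,0,0]]'
python3 - <<'E'
from h import *
go(475,-365,47)
c=cap("wrist"); W=cloud(c); m=(W[...,1]<-250)&(abs(W[...,2]-c["o"][2]+0)>0)
s=r.sense(); z=s["eef_pos"][2]
m=(np.hypot(W[...,0]-s["eef_pos"][0],W[...,1]-s["eef_pos"][1])<90)&(abs(W[...,2]-(z-4))<14)
hsv=cv2.cvtColor(c["color"],cv2.COLOR_RGB2HSV); m&=(hsv[...,0]>8)&(hsv[...,0]<28)&(hsv[...,1]>60)&(hsv[...,2]>110)
print("hood top z - tcp", np.median(W[m][:,2])-z, rect(W[m]))
E
```

```text
time_s: 3.95
eef_pos: [521.0, -159.4, 185.1]
orientation: [[0.993, 0.114, -0.004], [0.114, -0.994, 0.001], [-0.004, -0.001, -1.0]]
ft_force: [0.7, -1.2, -2.4]
width: 0.151
time_s: 4.37
eef_pos: [486.2, -297.7, 185.0]
orientation: [[0.994, 0.113, -0.004], [0.113, -0.994, 0.002], [-0.003, -0.002, -1.0]]
ft_force: [0.1, -0.0, -1.9]
width: 0.149
time_s: 4.78
eef_pos: [470.8, -364.1, 185.6]
orientation: [[0.994, 0.111, -0.002], [0.111, -0.994, 0.003], [-0.002, -0.003, -1.0]]
ft_force: [-0.2, -0.1, -2.7]
width: 0.148
time_s: 5.2
eef_pos: [468.0, -358.9, 75.4]
orientation: [[0.993, 0.115, -0.01], [0.115, -0.993, 0.009], [-0.009, -0.01, -1.0]]
ft_force: [-1.2, 0.5, -2.9]
width: 0.146
tool shift [ 6.5  7.1 28.3] | tcp [ 468.  -358.9   75.4] jaw -83.4 j6 0.76 w 0.15 F [-1.2  0.5 -2.9] t 5.2
hood top z - tcp -9.594693882236584 [ 475.7 -358.5  144.3  124.1    6.9]
```

```bash

python3 -m creep '[[0,2,2,8,0],[0,2,2,8,0],[0,0,0,6,0],[0,0,0,4,0],[0,0,0,0,0]]'
python3 -m creep '[[0,0,0,0,0],[0,0,0,2,0],[0,0,0,0,0],[0,0,0,2,0],[0,0,0,0,0]]'
python3 -c "
from h import *
go(475,-365,47)"
```

```text
time_s: 5.67
eef_pos: [476.4, -367.5, 55.8]
orientation: [[0.994, 0.113, -0.001], [0.113, -0.994, 0.001], [-0.001, -0.001, -1.0]]
ft_force: [-0.7, 0.4, -2.6]
width: 0.149
time_s: 6.08
eef_pos: [476.4, -367.7, 52.2]
orientation: [[0.994, 0.113, -0.0], [0.113, -0.994, 0.0], [-0.0, -0.0, -1.0]]
ft_force: [0.4, 0.2, -1.5]
width: 0.149
tool shift [-1.1 -2.9  5.2] | tcp [ 476.4 -367.7   52.2] jaw -83.5 j6 0.76 w 0.15 F [ 0.4  0.2 -1.5] t 6.1
```

```bash

python3 -m creep '[[0,0,0,2,0],[0,0,0,1,0],[0,0,0,0,0],[0,0,0,0,0],[0,0,0,0,0]]'
```

```text
time_s: 6.5
eef_pos: [476.5, -367.7, 49.2]
orientation: [[0.994, 0.113, -0.0], [0.113, -0.994, 0.0], [-0.0, -0.0, -1.0]]
ft_force: [-0.6, -0.1, -2.3]
width: 0.145
```

```bash

python3 -m creep '[[0,0,0,2,0],[0,0,0,0,0],[0,0,0,1,0],[0,0,0,0,0],[0,0,0,0,0]]'
```

```text
time_s: 6.92
eef_pos: [476.7, -367.9, 47.1]
orientation: [[0.994, 0.113, 0.0], [0.113, -0.994, -0.0], [0.0, 0.0, -1.0]]
ft_force: [-2.5, 2.5, 4.8]
width: 0.151
```

```bash

python3 -m creep '[[0.4,0,0,0,0],[0.4,0,0,0,0],[0.4,0,0,0,0],[0.4,0,0,-10,0],[0.4,0,0,-30,0]]'
python3 -m creep '[[0.6,0,0,-40,0],[0.6,0,0,-40,0],[0.6,0,0,-35,0],[0.6,0,0,0,0],[0.6,0,0,0,0]]'
python3 - <<'E'
from h import *
c=np.load("w1.npy",allow_pickle=True).item(); W=cloud(c)
m=(W[...,2]>77)&(W[...,2]<88)&(W[...,1]<-100)&(W[...,1]>-190)&(W[...,0]>450)&(W[...,0]<640)
n,l,s,ce=cv2.connectedComponentsWithStats(m.astype(np.uint8)); i=1+np.argmax(s[1:,4]); k=rect(W[l==i]); print(k)
go(k[0],k[1],190,k[4]+90)
c=cap("wrist"); W=cloud(c); m=(np.hypot(W[...,0]-476,W[...,1]+367)<130)&(abs(W[...,2]-41)<6); print("hood top",rect(W[m]),W[m][:,2].mean())
m=(np.hypot(W[...,0]-476,W[...,1]+367)<60)&(abs(W[...,2]-66)<5); print("handle",rect(W[m]),W[m][:,2].mean())
E
```

```text
time_s: 7.33
eef_pos: [473.2, -365.0, 81.9]
orientation: [[0.994, 0.113, -0.008], [0.113, -0.994, 0.006], [-0.007, -0.007, -1.0]]
ft_force: [0.3, 0.6, -0.5]
width: 0.397
time_s: 7.75
eef_pos: [478.6, -369.4, 206.0]
orientation: [[0.994, 0.113, 0.006], [0.113, -0.994, -0.005], [0.006, 0.006, -1.0]]
ft_force: [0.2, 0.3, -0.5]
width: 0.598
[ 527.1 -149.5   41.9   14.1  -24.1]
tool shift [  73.  -213.    15.1] roll 30.6 (or +-180) | tcp [ 478.6 -369.4  206. ] jaw -83.5 j6 0.76 w 0.60 F [ 0.2  0.3 -0.5] t 7.8
hood top [ 474.2 -368.3  163.8  124.3    6.5] 40.92588488349902
handle [ 475.3 -368.5   58.7   13.9    6.1] 65.3367461461719
```

```bash

python3 -m creep '[[0.6,9.1,-26.6,0,0],[0.6,9.1,-26.6,0,0],[0.6,9.1,-26.6,0,0],[0.6,9.1,-26.6,0,0],[0.6,9.1,-26.6,0,0]]'
python3 -m creep '[[0.6,9.1,-26.6,0,0],[0.6,9.1,-26.6,0,0],[0.6,9.1,-26.6,0,0],[0.6,0,0,0,-7.1],[0.6,0,0,0,-7.1]]'
python3 -m creep '[[0.6,0,0,0,-7.1],[0.6,0,0,0,-7.1],[0.6,0,0,0,-7.1],[0.6,0,0,0,-7.1],[0.6,0,0,0,-7.1]]' >/dev/null
python3 -m creep '[[0.6,0,0,0,-7.1],[0.6,0,0,0,-7.1],[0.6,0,0,0,-7.1],[0.6,0,0,0,-7.1],[0.6,0,0,0,-7.1]]' >/dev/null
python3 -m creep '[[0.6,0,0,0,-7.1],[0.6,0,0,0,-7.1],[0.6,0,0,0,-7.1],[0.6,0,0,0,-7.1],[0.6,0,0,0,-7.1]]' >/dev/null
python3 -m creep '[[0.6,0,0,0,-7.1],[0.6,0,0,0,-7.1],[0.6,0,0,0,-7.1],[0.6,0,0,0,-7.1],[0.6,0,0,0,0]]'
python3 - <<'E'
from h import *
c=cap("wrist"); W=cloud(c); save(c,"w3.png",None,1.2); np.save("w3.npy",c,allow_pickle=True)
m=(W[...,2]>76)&(W[...,2]<90)&(np.hypot(W[...,0]-527,W[...,1]+149)<40); k=rect(W[m]); print(k,m.sum()); go(k[0],k[1],58,k[4]+90)
E
```

```text
time_s: 8.22
eef_pos: [505.2, -228.5, 198.6]
orientation: [[0.994, 0.113, -0.004], [0.113, -0.994, 0.002], [-0.004, -0.003, -1.0]]
ft_force: [-0.1, 0.4, -0.3]
width: 0.596
time_s: 8.63
eef_pos: [523.4, -145.7, 198.6]
orientation: [[0.932, 0.362, -0.005], [0.362, -0.932, 0.002], [-0.004, -0.003, -1.0]]
ft_force: [-0.5, -0.5, 0.5]
width: 0.602
time_s: 10.3
eef_pos: [523.2, -147.5, 198.7]
orientation: [[-0.912, 0.41, -0.004], [0.41, 0.912, 0.001], [0.005, -0.0, -1.0]]
ft_force: [-0.3, 0.1, -0.3]
width: 0.601
[ 526.3 -150.2   40.8   13.6  -23.9] 697
tool shift [ -4.3  -1.1 141. ] roll -0.6 (or +-180) | tcp [ 523.4 -147.6  199. ] jaw 65.5 j6 -1.46 w 0.60 F [-0.2  0.3 -0.2] t 10.3
```

View pics/w3.png

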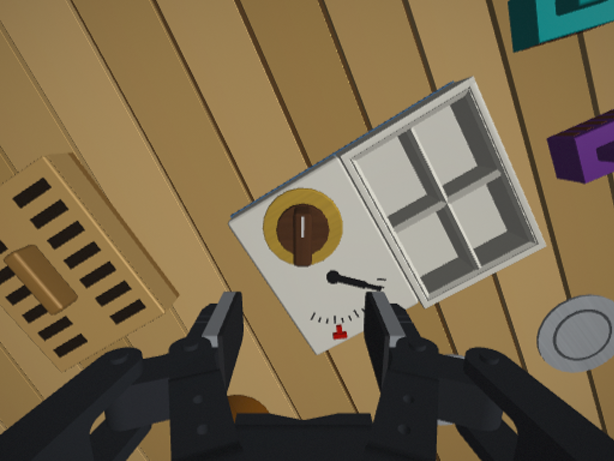

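The view shows the knob at (303,227), the pointer unmoved, the red marker at (340,333), and four empty wells. The bar is between the jaws' lines. Gripping and turning 208° clockwise.

```bash

python3 -m creep '[[0.5,-4.3,-1.1,30,0],[0.5,0,0,35,0],[0.5,0,0,35,0],[0.5,0,0,30,0],[0.5,0,0,11,0]]'
python3 -m creep '[[0,0,0,0,0],[0,0,0,0,0],[0,0,0,0,0],[0,0,0,0,0],[0,0,0,0,0]]'
for i in 1; do
python3 -m creep '[[0,0,0,0,3],[0,0,0,0,7],[0,0,0,0,7],[0,0,0,0,7],[0,0,0,0,7]]'
done
python3 -c "
from h import *
go(526.6,-150,57)"
```

```text
time_s: 10.77
eef_pos: [523.5, -149.3, 54.3]
orientation: [[-0.909, 0.416, -0.01], [0.416, 0.909, 0.003], [0.01, -0.001, -1.0]]
ft_force: [-2.2, -0.3, -0.1]
width: 0.5
time_s: 11.18
eef_pos: [529.0, -151.0, 61.4]
orientation: [[-0.911, 0.413, 0.002], [0.413, 0.911, -0.001], [-0.002, 0.0, -1.0]]
ft_force: [0.3, 0.3, -5.9]
width: 0.148
time_s: 11.6
eef_pos: [528.2, -151.8, 61.3]
orientation: [[-0.563, 0.826, 0.0], [0.826, 0.563, -0.002], [-0.002, -0.001, -1.0]]
ft_force: [-2.9, -3.1, -4.0]
width: 0.148
tool shift [ 2.4 -0.3  4.3] | tcp [ 528.2 -151.8   61.3] jaw 34.3 j6 -0.92 w 0.15 F [-2.9 -3.1 -4. ] t 11.6
```

```bash

python3 -m creep '[[0,1,0,0,7],[0,1,0,0,7],[0,0,0,0,7],[0,0,0,0,7],[0,0,0,0,7]]'
python3 -m creep '[[0,0,0,0,7],[0,0,0,0,7],[0,0,0,0,7],[0,0,0,0,7],[0,0,0,0,7]]'
python3 -m creep '[[0,0,0,0,7],[0,0,0,0,7],[0,0,0,0,7],[0,0,0,0,7],[0,0,0,0,7]]'
python3 -m creep '[[0,0,0,0,7],[0,0,0,0,7],[0,0,0,0,7],[0,0,0,0,7],[0,0,0,0,7]]'
python3 -m creep '[[0,0,0,0,7],[0,0,0,0,7],[0,0,0,0,7],[0,0,0,0,4],[0,0,0,0,0]]'
python3 -c "
from h import *
go(526.6,-150,57,65.5)"
```

```text
time_s: 12.02
eef_pos: [527.0, -152.1, 61.3]
orientation: [[0.012, 1.0, 0.0], [1.0, -0.012, -0.005], [-0.005, 0.0, -1.0]]
ft_force: [-3.1, -10.0, -5.0]
width: 0.151
time_s: 12.43
eef_pos: [525.8, -151.7, 61.3]
orientation: [[0.583, 0.812, -0.003], [0.812, -0.583, -0.004], [-0.005, 0.0, -1.0]]
ft_force: [-7.5, -8.7, -0.4]
width: 0.147
time_s: 12.85
eef_pos: [525.0, -150.6, 61.3]
orientation: [[0.944, 0.33, -0.004], [0.33, -0.944, -0.002], [-0.005, 0.001, -1.0]]
ft_force: [-9.5, -4.1, 2.3]
width: 0.143
time_s: 13.27
eef_pos: [525.0, -149.4, 61.3]
orientation: [[0.962, -0.271, -0.004], [-0.271, -0.962, -0.0], [-0.004, 0.001, -1.0]]
ft_force: [-8.0, 0.2, 2.8]
width: 0.149
time_s: 13.68
eef_pos: [525.4, -148.6, 61.3]
orientation: [[0.759, -0.651, -0.003], [-0.651, -0.759, 0.001], [-0.003, 0.001, -1.0]]
ft_force: [-7.0, 1.7, 2.2]
width: 0.148
tool shift [1.8 0.3 4.3] roll -16.1 (or +-180) | tcp [ 525.4 -148.6   61.3] jaw -130.6 j6 1.96 w 0.15 F [-7.   1.7  2.2] t 13.7
```

```bash

python3 -m creep '[[0,0,0,0,5],[0,0,0,0,5],[0,0,0,0,2],[0,0,0,0,0],[0,0,0,0,0]]'
python3 -m creep '[[0.4,0,0,0,0],[0.4,0,0,0,0],[0.4,0,0,0,0],[0.4,0,0,-30,0],[0.4,0,0,-30,0]]'
python3 -m creep '[[0.6,0,0,-40,0],[0.6,0,0,-40,0],[0.6,0,0,-20,0],[0.6,0,0,0,0],[0.6,0,0,0,0]]'
cat > dial.py <<'E'
from h import *
def dial(c):
    hsv=cv2.cvtColor(c["color"],cv2.COLOR_RGB2HSV).astype(int); W=cloud(c); piv0=np.array([579.5,-143.4])
    box=(np.hypot(W[...,0]-piv0[0],W[...,1]-piv0[1])<68)&(W[...,2]<60)
    red=((hsv[...,0]<8)|(hsv[...,0]>172))&(hsv[...,1]>150)&(hsv[...,2]>80)&box
    blk=((hsv[...,2]<70)&box).astype(np.uint8)
    px=lambda m:np.argwhere(m)[:,::-1]
    n,l,s,ce=cv2.connectedComponentsWithStats(blk); W0=proj(c,[*piv0,40])[0]
    i=min(range(1,n),key=lambda j:np.hypot(*(px(l==j)-W0).T).min() if s[j,4]>60 else 1e9)
    d=cv2.distanceTransform((l==i).astype(np.uint8),cv2.DIST_L2,5); v,u=np.unravel_index(d.argmax(),d.shape); piv=ray(c,[u,v],40)[0]
    P=ray(c,px(l==i),40)-piv; R=ray(c,px(red),40)-piv
    far=P[np.argsort(-np.hypot(*P[:,:2].T))[:6]].mean(0); rm=R.mean(0); a=lambda v:np.degrees(np.arctan2(v[1],v[0]))
    print("pivot",piv.round(1),"ptr %.1f len %.1f marker %.1f r %.1f n %d %d"%(a(far),np.hypot(*far[:2]),a(rm),np.hypot(*R[:,:2].T).min(),len(P),len(R)))
E
python3 - <<'E'
from dial import *
go(526.6,-150,200)
c=cap("wrist"); save(c,"w4.png",None,1.2); dial(c)
E
```

```text
time_s: 14.1
eef_pos: [525.8, -148.3, 61.3]
orientation: [[0.61, -0.793, -0.003], [-0.793, -0.61, 0.001], [-0.003, 0.001, -1.0]]
ft_force: [-6.2, 2.9, 1.4]
width: 0.147
time_s: 14.52
eef_pos: [526.0, -148.8, 119.7]
orientation: [[0.61, -0.792, -0.003], [-0.792, -0.61, 0.001], [-0.003, 0.002, -1.0]]
ft_force: [0.9, -0.3, 0.6]
width: 0.399
time_s: 14.93
eef_pos: [529.2, -149.8, 223.4]
orientation: [[0.61, -0.792, 0.006], [-0.792, -0.61, -0.002], [0.005, -0.004, -1.0]]
ft_force: [0.9, -0.0, -0.4]
width: 0.602
tool shift [-1.6  2.2 23.4] | tcp [ 529.2 -149.8  223.4] jaw -142.4 j6 2.16 w 0.60 F [ 0.9 -0.  -0.4] t 14.9
pivot [ 576.7 -144.8   40. ] ptr -18.1 len 45.3 marker -15.5 r 50.8 n 260 88
```

View pics/w4.png

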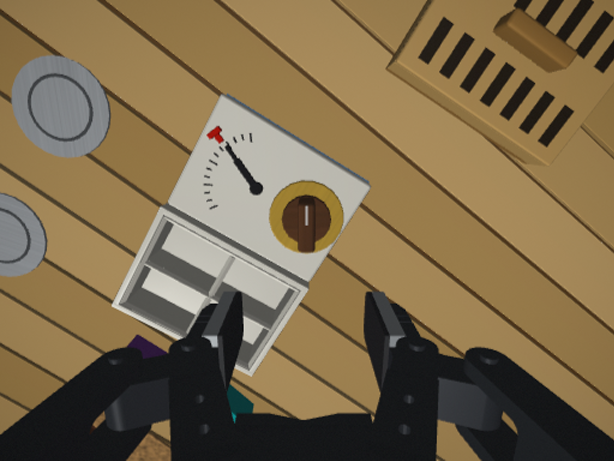

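Pointer tip at (227,146) is almost in line with the red marker at (216,135), perhaps 2° past. I'll refine this with a line fit.

```bash
cat >> dial.py <<'E'
def dial2(c,show=True):
    hsv=cv2.cvtColor(c["color"],cv2.COLOR_RGB2HSV).astype(int); W=cloud(c); p0=np.array([578,-144])
    box=(np.hypot(W[...,0]-p0[0],W[...,1]-p0[1])<70)&(W[...,2]<60)
    red=((hsv[...,0]<8)|(hsv[...,0]>172))&(hsv[...,1]>150)&(hsv[...,2]>80)&box
    px=lambda m:np.argwhere(m)[:,::-1]
    n,l,s,ce=cv2.connectedComponentsWithStats(((hsv[...,2]<80)&box).astype(np.uint8)); W0=proj(c,[*p0,40])[0]
    i=min(range(1,n),key=lambda j:np.hypot(*(px(l==j)-W0).T).min() if s[j,4]>40 else 1e9)
    P=ray(c,px(l==i),40)[:,:2]; R=ray(c,px(red),40)[:,:2]
    vx,vy,x,y=cv2.fitLine(P.astype(np.float32),cv2.DIST_L2,0,.01,.01).ravel(); v=np.array([vx,vy]); b=np.array([x,y])
    if (R.mean(0)-b)@v<0: v=-v
    t=(P-b)@v; tip=b+v*t.max(); piv=tip-44*v; m=R.mean(0)-piv
    # pivot by disc end: 44 mm behind the tip
    print("ptr %.2f  marker seen from pivot %.2f  perp %.1f mm at r %.1f, len %.1f"%(np.degrees(np.arctan2(*v[::-1])),np.degrees(np.arctan2(m[1],m[0])),v[0]*m[1]-v[1]*m[0],np.hypot(*m),np.ptp(t)))
E
python3 - <<'E'
from dial import *
for n in ["wrist","scene","side"]:
    try: print(n); dial2(cap(n))
    except Exception as e: print(e)
E
```

```text
wrist
ptr -18.75  marker seen from pivot -16.86  perp 1.8 mm at r 53.7, len 52.3
scene
ptr -65.70  marker seen from pivot -15.97  perp 87.7 mm at r 114.9, len 36.0
side
ptr -15.99  marker seen from pivot -5.68  perp 21.7 mm at r 121.5, len 45.7
```

```bash

python3 -m creep '[[0.5,0,0,35,0],[0.5,0,0,40,0],[0.5,0,0,40,0],[0.5,0,0,35,0],[0.5,0,0,10,0]]'
python3 -m creep '[[0,0,0,0,0],[0,0,0,0,0],[0,0,0,0,0],[0,0,0,0,0],[0,0,0,0,0]]'
python3 -m creep '[[0,0,0,0,-3],[0,0,0,0,-3],[0,0,0,0,-1],[0,0,0,0,0],[0,0,0,0,0]]'
python3 -m creep '[[0.4,0,0,0,0],[0.4,0,0,0,0],[0.4,0,0,0,0],[0.4,0,0,-30,0],[0.4,0,0,-30,0]]' >/dev/null
python3 -m creep '[[0.6,0,0,-40,0],[0.6,0,0,-40,0],[0.6,0,0,-20,0],[0.6,0,0,0,0],[0.6,0,0,0,0]]'
python3 - <<'E'
from dial import *
c=cap("wrist"); dial(c); dial2(c)
# bay rim / wells
W=cloud(c); m=(W[...,2]>46)&(W[...,2]<54)&(np.hypot(W[...,0]-554.3,W[...,1]+34)<115)&(W[...,1]>-110)
print("rim",rect(W[m]),m.sum())
for o in fins(cap("side")): print(*o)
go(428,255.5,200,100)
E
```

```text
time_s: 15.55
eef_pos: [520.9, -147.1, 52.5]
orientation: [[0.61, -0.792, -0.013], [-0.792, -0.61, 0.004], [-0.011, 0.008, -1.0]]
ft_force: [-2.4, 0.8, -1.0]
width: 0.502
time_s: 15.97
eef_pos: [527.2, -149.8, 61.2]
orientation: [[0.61, -0.792, 0.0], [-0.792, -0.61, -0.001], [0.001, 0.0, -1.0]]
ft_force: [-4.1, -3.0, -4.7]
width: 0.147
time_s: 16.38
eef_pos: [527.1, -149.7, 61.2]
orientation: [[0.702, -0.712, 0.0], [-0.712, -0.702, -0.001], [0.001, 0.001, -1.0]]
ft_force: [-3.7, -3.2, -4.8]
width: 0.144
time_s: 17.22
eef_pos: [529.4, -149.4, 223.7]
orientation: [[0.702, -0.712, 0.007], [-0.712, -0.702, -0.002], [0.006, -0.004, -1.0]]
ft_force: [0.4, -0.0, -0.5]
width: 0.6
pivot [ 579.6 -144.1   40. ] ptr -13.8 len 43.3 marker -16.8 r 48.4 n 262 93
ptr -15.27  marker seen from pivot -16.62  perp -1.3 mm at r 54.0, len 51.8
rim [553.5 -34.8 153.1 114.3   6.6] 4312
[214. 274.] 136 [550.9 242.9  33.4  11.5 -12.5] 62.4
[263. 305.] 170 [427.5 255.   32.3  13.1   9.7] 62.3
[174. 318.] 140 [560.2 364.   33.5  11.2 -28.4] 62.5
[215. 358.] 182 [451.6 385.9  32.4  12.1 -21.4] 62.2
tool shift [-357.3 -213.4   19.9] roll -55.4 (or +-180) | tcp [ 526.9 -148.8  219.7] jaw -135.4 j6 2.04 w 0.60 F [ 0.2  0.1 -0.8] t 17.3
```

```bash

python3 -m creep '[[0.6,-25.5,-15.2,0,0],[0.6,-25.5,-15.2,0,0],[0.6,-25.5,-15.2,0,0],[0.6,-25.5,-15.2,0,0],[0.6,-25.5,-15.2,0,0]]' >/dev/null
python3 -m creep '[[0.6,-25.5,-15.2,0,0],[0.6,-25.5,-15.2,0,0],[0.6,-25.5,-15.2,0,0],[0.6,-25.5,-15.2,0,0],[0.6,-25.5,-15.2,0,0]]' >/dev/null
python3 -m creep '[[0.6,-25.5,-15.2,0,0],[0.6,-25.5,-15.2,0,0],[0.6,-25.5,-15.2,0,0],[0.6,-25.5,-15.2,0,0],[0.6,0,0,0,-7]]'
python3 -m creep '[[0.6,0,0,0,-7],[0.6,0,0,0,-7],[0.6,0,0,0,-7],[0.6,0,0,0,-7],[0.6,0,0,0,-7]]' >/dev/null
python3 -m creep '[[0.6,0,0,0,-7],[0.6,0,0,0,-7],[0.6,0,0,0,-7],[0.6,0,0,0,-7],[0.6,0,0,0,-7]]' >/dev/null
python3 -m creep '[[0.6,0,0,0,-7],[0.6,0,0,0,-7],[0.6,0,0,0,-7],[0.6,0,0,0,-7],[0.6,0,0,0,-7]]' >/dev/null
python3 -m creep '[[0.6,0,0,0,-7],[0.6,0,0,0,-7],[0.6,0,0,0,-7],[0.6,0,0,0,-7],[0.6,0,0,0,-7]]' >/dev/null
python3 -m creep '[[0.6,0,0,0,-7],[0.6,0,0,0,-7],[0.6,0,0,0,-7],[0.6,0,0,0,-7],[0.6,0,0,0,-7]]' >/dev/null
python3 -m creep '[[0.6,0,0,0,-7],[0.6,0,0,0,-7],[0.6,0,0,0,-7],[0.6,0,0,0,-7],[0.6,0,0,0,-7]]' >/dev/null
python3 -m creep '[[0.6,0,0,0,-7],[0.6,0,0,0,-7],[0.6,0,0,0,-4],[0.6,0,0,0,0],[0.6,0,0,0,0]]'
python3 - <<'E'
from h import *
c=cap("wrist"); save(c,"w5.png",None,1.2)
for o in fins(c): print(*o)
go(428,255.5,47,100)
c=np.load("w3.npy",allow_pickle=True).item(); W=cloud(c); a=np.radians(6.6); q=W[...,:2]-np.array([553.7,-34.6]); X=q@[np.cos(a),np.sin(a)]; Y=q@[-np.sin(a),np.cos(a)]
m=(abs(W[...,2]-50)<4)&(abs(X)<80)&(abs(Y)<60)
print("X hist at |Y|~28",np.histogram(X[m&(abs(abs(Y)-26)<10)],np.arange(-80,81,4))[0]); print("Y hist",np.histogram(Y[m&(abs(abs(X)-36)<15)],np.arange(-60,61,3))[0])
E
```

```text
time_s: 18.57
eef_pos: [438.5, 196.6, 221.8]
orientation: [[0.833, -0.553, -0.022], [-0.55, -0.831, 0.087], [-0.067, -0.06, -0.996]]
ft_force: [-0.2, -0.8, -0.3]
width: 0.599
time_s: 21.48
eef_pos: [439.3, 194.6, 221.9]
orientation: [[-0.969, -0.244, -0.021], [-0.245, 0.966, 0.084], [-0.0, 0.087, -0.996]]
ft_force: [-0.3, -0.2, -0.0]
width: 0.6
[296. 183.] 486 [426.9 253.9  33.4  11.9   7.9] 63.5
[379. 214.] 91 [443.7 366.4  58.3   2.4 -21. ] 37.5
[398. 228.] 591 [450.5 384.5  32.8  12.  -20.9] 63.3
[256. 282.] 448 [549.6 241.   33.   11.3 -11.8] 63.4
tool shift [ -4.   46.4 179.6] roll 4.2 (or +-180) | tcp [439.3 194.6 221.9] jaw 104.2 j6 -1.55 w 0.60 F [-0.1 -0.2 -0.5] t 21.5
X hist at |Y|~28 [ 39 202 195  67   0   0   0   0   0   0   0   0   0   0   0   0   0   0
   0 176  88   0   0   0   0   0   0   0   0   0   0   0   0   0   0   0
 104 169 136   9]
Y hist [  0 176 174 171  63   0   0   0   0   0   0   0   0   0   0   0   0   0
  38 228 124   0   0   0   0   0   0   0   0   0   0   0   0   0   0 191
 234 220 113   0]
```

View pics/w5.png

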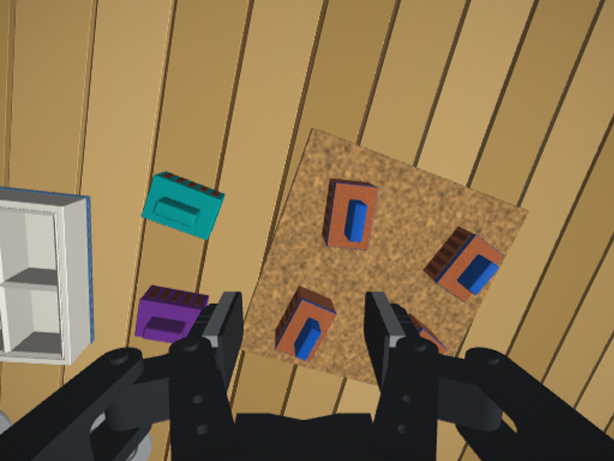

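The wrist view shows the four blue-finned cassettes on the cork mat, with turquoise and purple off it at left. The tool is now tilted about 5°, so I'm checking why.

```bash

python3 -m creep '[[0.6,0,0,10,0],[0.6,0,0,20,0],[0.6,0,0,20,0],[0.6,0,0,0,0],[0.6,0,0,0,0]]'
python3 -c "
from h import *
s=r.sense();print(s['joints'].round(3),s['orientation'].round(3))"
```

```text
time_s: 21.95
eef_pos: [436.8, 198.3, 170.4]
orientation: [[-0.969, -0.246, -0.025], [-0.247, 0.965, 0.083], [0.004, 0.087, -0.996]]
ft_force: [1.3, 0.1, 0.2]
width: 0.603
[ 0.311 -0.067  2.084  0.096  1.124 -1.55 ] [[-0.969 -0.246 -0.025]
 [-0.247  0.965  0.083]
 [ 0.004  0.087 -0.996]]
```

Cause: joint 6 ran into its +2.55 limit during the traverse, leaving a tangential tilt. The opposite limit should give the opposite tilt, so I'll use it to undo this in small steps.

```bash
cat > t.py <<'E'
from h import *
s=r.sense(); z=s["orientation"][:,2]; print("j",s['joints'].round(3),"z",z.round(4),"tcp",s["eef_pos"].round(1),"t %.1f"%s["time_s"])
E
python3 -m creep '[[0.6,0,0,0,-7],[0.6,0,0,0,-7],[0.6,0,0,0,-7],[0.6,0,0,0,-7],[0.6,0,0,0,-7]]' >/dev/null
python3 -m creep '[[0.6,0,0,0,-7],[0.6,0,0,0,-7],[0.6,0,0,0,-6],[0.6,0,0,0,0],[0.6,0,0,0,0]]' >/dev/null
python3 t.py
python3 -m creep '[[0.6,0,0,0,-3],[0.6,0,0,0,-2],[0.6,0,0,0,0],[0.6,0,0,0,0],[0.6,0,0,0,0]]' >/dev/null
python3 t.py
```

```text
j [ 0.311 -0.069  2.081  0.096  1.124 -2.508] z [-0.0193  0.0847 -0.9962] tcp [439.  199.  173.3] t 22.8
j [ 0.34  -0.068  2.08   0.08   1.123 -2.55 ] z [-0.0165  0.071  -0.9973] tcp [435.3 207.1 173.1] t 23.2
```

```bash

python3 -m creep '[[0.6,0,0,0,-3],[0.6,0,0,0,-3],[0.6,0,0,0,-3],[0.6,0,0,0,0],[0.6,0,0,0,0]]' >/dev/null
python3 t.py
python3 -m creep '[[0.6,0,0,0,-3],[0.6,0,0,0,-2],[0.6,0,0,0,0],[0.6,0,0,0,0],[0.6,0,0,0,0]]' >/dev/null
python3 t.py
```

```text
j [ 0.435 -0.067  2.075  0.028  1.121 -2.551] z [ 0.0014  0.0284 -0.9996] tcp [423.7 233.8 174.3] t 23.6
j [ 4.860e-01 -6.500e-02  2.073e+00 -2.000e-03  1.120e+00 -2.551e+00] z [ 0.0133  0.0054 -0.9999] tcp [416.6 247.6 174.4] t 24.0
```

```bash

python3 -m creep '[[0.6,0,0,0,6],[0.6,0,0,0,6],[0.6,0,0,0,6],[0.6,0,0,0,0],[0.6,0,0,0,0]]' >/dev/null
python3 t.py
python3 -c "
from h import *
go(427.3,254.5,170,98.9)"
```

```text
j [ 4.860e-01 -6.500e-02  2.073e+00 -2.000e-03  1.120e+00 -2.240e+00] z [ 0.0133  0.0054 -0.9999] tcp [416.7 247.5 174.4] t 24.4
tool shift [-10.6  -6.8   4.6] roll 57.3 (or +-180) | tcp [416.7 247.5 174.4] jaw 156.2 j6 -2.24 w 0.60 F [-0.5  0.  -0.8] t 24.4
```

```bash

python3 -m creep '[[0.6,0,0,0,7.1],[0.6,0,0,0,7.1],[0.6,0,0,0,7.1],[0.6,0,0,0,7.1],[0.6,0,0,0,7.1]]' >/dev/null
python3 -m creep '[[0.6,0,0,0,7.1],[0.6,0,0,0,7.1],[0.6,0,0,0,7.1],[0.6,0,0,0,0.5],[0.6,0,0,0,0]]' >/dev/null
python3 - <<'E'
from h import *
c=cap("wrist")
for o in fins(c): print(*o)
go(427.3,254.5,44,98.9)
E
```

```text
[258. 204.] 529 [426.5 254.4  33.   11.4   7.3] 63.6
[367. 231.] 123 [443.8 366.6  59.    1.9 -20.5] 37.7
[390. 248.] 858 [450.3 385.   32.7  12.5 -20.5] 63.2
[236. 283.] 62 [521.2 247.7  39.7   2.8  81. ] 36.9
[226. 316.] 526 [549.9 241.5  33.3  11.5 -12.7] 63.3
tool shift [ -9.8   4.5 130.6] roll 0.1 (or +-180) | tcp [416.6 247.8 174.4] jaw 99.0 j6 -1.24 w 0.60 F [ 0.1 -0.4  1.2] t 25.3
```

```bash

python3 -m creep '[[0.6,-9.5,4.7,20,0.6],[0.6,0,0,35,0],[0.6,0,0,35,0],[0.6,0,0,30,0],[0.6,0,0,10,0]]' >/dev/null
python3 -m creep '[[0,0,0,0,0],[0,0,0,0,0],[0,0,0,0,0],[0,0,0,0,0],[0,0,0,0,0]]'
python3 -m creep '[[0,0,0,-5,0],[0,0,0,-20,0],[0,0,0,-30,0],[0,0,0,-20,0],[0,0,0,0,0]]'
python3 - <<'E'
from h import *
a=np.radians(6.6)
for X in(-36,36):
  for Y in(-26,26): print(X,Y,(np.array([553.8,-34.4])+[X*np.cos(a)-Y*np.sin(a),X*np.sin(a)+Y*np.cos(a)]).round(1))
go(516.0,-64.4,120,96.6)
E
```

```text
time_s: 26.17
eef_pos: [428.7, 255.6, 46.8]
orientation: [[-0.99, -0.143, 0.017], [-0.143, 0.99, 0.007], [-0.018, 0.005, -1.0]]
ft_force: [-0.2, -0.5, 1.8]
width: 0.122
time_s: 26.58
eef_pos: [429.4, 256.2, 125.3]
orientation: [[-0.989, -0.143, 0.022], [-0.143, 0.99, 0.01], [-0.023, 0.007, -1.0]]
ft_force: [1.0, 0.2, -0.5]
width: 0.121
-36 -26 [521.  -64.4]
-36 26 [515.1 -12.7]
36 -26 [592.5 -56.1]
36 26 [586.6  -4.4]
tool shift [ -39.8 -329.7    3.9] roll 1.6 (or +-180) | tcp [429.4 256.2 125.3] jaw 98.2 j6 -1.22 w 0.12 F [ 1.   0.2 -0.5] t 26.6
```

```bash

python3 - <<'E'
from h import *
c=np.load("w3.npy",allow_pickle=True).item(); W=cloud(c); a=np.radians(6.6); q=W[...,:2]-np.array([553.8,-34.4]); X=q@[np.cos(a),np.sin(a)]; Y=q@[-np.sin(a),np.cos(a)]
m=(abs(W[...,2]-50)<1.8)&(abs(X)<85)&(abs(Y)<65); p=lambda A:np.percentile(A,[3,97]).round(1)
mx=m&(abs(abs(Y)-25)<12); my=m&(abs(abs(X)-35)<20)
for lo,hi in((-85,-55),(-20,20),(55,85)): print("X",p(X[mx&(X>lo)&(X<hi)]))
for lo,hi in((-54.5,-35),(-15,15),(35,65)): print("Y",p(Y[my&(Y>lo)&(Y<hi)]))
print(W[m][:,2].mean())
E
```

```text
X [-76.5 -68.1]
X [-2.6  1.6]
X [66.8 75.8]
Y [-54.3 -48.4]
Y [-3.1  1. ]
Y [46.9 55.4]
49.566154217361756
```

```bash

python3 -c "
from h import *
go(522.7,-63.6,125,96.6)"
python3 -m creep '[[0,-2,-13,0,0],[0,-4,-27,0,0],[0,-4,-27,0,0],[0,-4,-27,0,0],[0,-4,-27,0,0]]' >/dev/null
python3 -m creep '[[0,-4,-27,0,0],[0,-4,-27,0,0],[0,-4,-27,0,0],[0,-4,-27,0,0],[0,-4,-27,0,0]]' >/dev/null
python3 -m creep '[[0,-4,-27,0,0],[0,-4,-27,0,0],[0,0,-12,0,1.6],[0,0,0,0,0],[0,0,0,0,0]]'
python3 -c "
from h import *
go(522.7,-63.6,100,96.6)
c=cap('side'); save(c,'s6.png',(200,120,350,250),4)"
```

```text
tool shift [ -46.7 -329.8   -0.9] roll 1.6 (or +-180) | tcp [429.4 256.2 125.3] jaw 98.2 j6 -1.22 w 0.12 F [ 1.   0.2 -0.5] t 26.6
time_s: 27.83
eef_pos: [516.6, -57.9, 118.5]
orientation: [[-0.994, -0.113, 0.012], [-0.113, 0.994, 0.006], [-0.013, 0.005, -1.0]]
ft_force: [-0.3, 0.8, -1.8]
width: 0.118
tool shift [-5.2 -6.4 18.5] roll -0.1 (or +-180) | tcp [516.6 -57.9 118.5] jaw 96.5 j6 -1.85 w 0.12 F [-0.3  0.8 -1.8] t 27.8
```

View pics/s6.png

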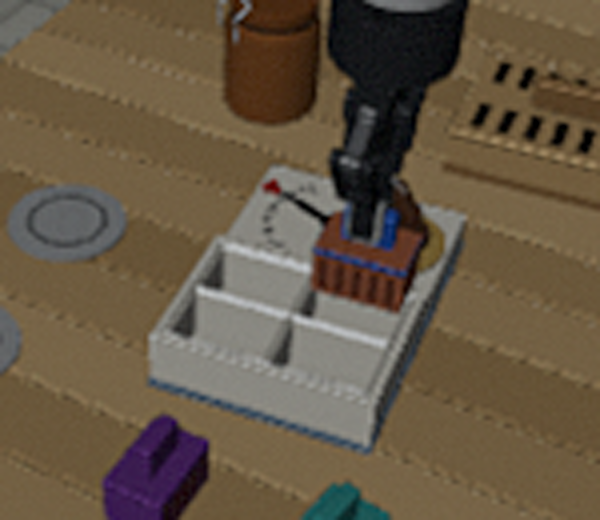

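The cassette hangs upright just above the near-right well. Fine alignment next.

```bash

python3 -m creep '[[0,-5,-6,8,0],[0,0,-0.4,0,0],[0,0,0,0,0],[0,0,0,0,0],[0,0,0,0,0]]'
python3 - <<'E'
from h import *
go(522.7,-63.6,97,96.6)
for n in("side","scene"):
    c=cap(n); W=cloud(c); hsv=cv2.cvtColor(c["color"],cv2.COLOR_RGB2HSV).astype(int); s=r.sense()["eef_pos"]
    near=(np.hypot(W[...,0]-s[0],W[...,1]-s[1])<55)
    t=near&(abs(W[...,2]-(s[2]-4))<4)&((hsv[...,0]<12)|(hsv[...,0]>170))&(hsv[...,1]>90)
    P=W[t]; print(n,"block top",rect(P) if len(P)>20 else None,len(P), "mean z",P[:,2].mean() if len(P) else 0)
    b=near&(hsv[...,0]>108)&(hsv[...,0]<125)&(hsv[...,1]>120)&(W[...,2]>s[2]+2); P=W[b]; print(" fin",rect(P) if len(P)>8 else None,len(P))
E
```

```text
time_s: 28.3
eef_pos: [523.1, -63.1, 111.0]
orientation: [[-0.993, -0.116, 0.013], [-0.116, 0.993, 0.006], [-0.014, 0.004, -1.0]]
ft_force: [-0.2, -0.6, -0.5]
width: 0.126
tool shift [ 0.6 -0.5 14. ] roll 0.0 (or +-180) | tcp [523.1 -63.1 111. ] jaw 96.6 j6 -1.86 w 0.13 F [-0.2 -0.6 -0.5] t 28.3
side block top [520.8 -62.7  55.9  29.8   6.2] 45 mean z 103.99819690383204
 fin [514.3 -42.8  82.   50.9  34. ] 57
scene block top [522.9 -61.9  57.5  37.3   9.5] 53 mean z 104.78795576659857
 fin [534.6 -62.8  14.6   5.8  52.9] 16
```

```bash

python3 -m creep '[[0,0,-0.4,8,0],[0,0,0,8,0],[0,0,0,4,0],[0,0,0,4,0],[0,0,0,4,0]]'
python3 -m creep '[[0,0,0,5,0],[0,0,0,5,0],[0,0,0,5,0],[0,0,0,0,0],[0,0,0,0,0]]'
```

```text
time_s: 28.82
eef_pos: [523.2, -63.8, 82.2]
orientation: [[-0.993, -0.115, 0.012], [-0.115, 0.993, 0.006], [-0.013, 0.004, -1.0]]
ft_force: [0.8, 0.5, -1.9]
width: 0.116
time_s: 29.23
eef_pos: [523.4, -63.7, 67.6]
orientation: [[-0.993, -0.115, 0.012], [-0.115, 0.993, 0.006], [-0.013, 0.004, -1.0]]
ft_force: [0.4, -0.4, -1.8]
width: 0.121
```

```bash

python3 -m creep '[[0,0,0,5,0],[0,0,0,4,0],[0,0,0,2,0],[0,0,0,1,0],[0,0,0,0,0]]'
python3 -m creep '[[0.3,0,0,0,0],[0.3,0,0,0,0],[0.3,0,0,0,0],[0.3,0,0,-15,0],[0.3,0,0,-30,0]]'
python3 -m creep '[[0.3,0,0,-40,0],[0.3,0,0,-25,0],[0.3,0,0,0,0],[0.6,0,0,0,0],[0.6,0,0,0,0]]'
python3 - <<'E'
from h import *
for n in ("wrist","side"):
    for o in fins(cap(n)): print(n,*o)
go(550.5,242,170,77.5)
E
```

```text
time_s: 29.65
eef_pos: [523.6, -63.6, 55.7]
orientation: [[-0.993, -0.115, 0.013], [-0.115, 0.993, 0.006], [-0.013, 0.004, -1.0]]
ft_force: [0.5, 0.1, -1.3]
width: 0.123
time_s: 30.07
eef_pos: [520.0, -63.4, 98.0]
orientation: [[-0.993, -0.115, 0.005], [-0.115, 0.993, 0.007], [-0.006, 0.006, -1.0]]
ft_force: [0.8, 0.1, 0.1]
width: 0.298
time_s: 30.48
eef_pos: [522.1, -64.2, 165.8]
orientation: [[-0.993, -0.115, 0.013], [-0.115, 0.993, 0.006], [-0.014, 0.004, -1.0]]
ft_force: [-0.1, -1.0, -0.4]
width: 0.57
wrist [252. 198.] 610 [521.4 -64.1  32.8  10.7   6.5] 71.6
side [288. 193.] 107 [521.9 -62.3  30.3  13.5   5.3] 69.8
side [214. 274.] 135 [551.  242.9  33.2  12.1  -8.2] 62.0
side [174. 318.] 137 [560.  364.2  32.9  11.3 -28.4] 62.4
side [215. 358.] 182 [451.7 385.9  32.6  12.3 -20.8] 62.4
tool shift [-64.4 300.7  -3.5] roll 19.1 (or +-180) | tcp [521.1 -64.1 164.3] jaw 96.6 j6 -1.86 w 0.60 F [ 0.6 -0.1 -0.6] t 30.6
```

First cassette is home (fin top 71.6 mm). On to the second.

```bash

python3 -m creep '[[0.6,-5.4,25,0,0],[0.6,-5.4,25,0,0],[0.6,-5.4,25,0,0],[0.6,-5.4,25,0,0],[0.6,-5.4,25,0,0]]' >/dev/null
python3 -m creep '[[0.6,-5.4,25,0,0],[0.6,-5.4,25,0,0],[0.6,-5.4,25,0,0],[0.6,-5.4,25,0,0],[0.6,-5.4,25,0,0]]' >/dev/null
python3 -m creep '[[0.6,-5.4,25,0,6.4],[0.6,-5.4,25,0,6.4],[0.6,0,0,0,6.3],[0.6,0,0,0,0],[0.6,0,0,0,0]]' >/dev/null
python3 - <<'E'
from h import *
for o in fins(cap("wrist")): print(*o)
go(550.5,242,46.5,77.5)
E
```

```text
[376.  34.] 136 [449.9 364.3  48.7   4.  -16.8] 38.0
[413.  25.] 1373 [452.1 384.4  32.6  12.4 -20.4] 63.3
[366. 160.] 124 [549.7 345.8  58.    1.5 -28. ] 37.6
[395. 171.] 976 [558.8 362.8  32.9  12.4 -28.7] 63.2
[253. 192.] 581 [550.3 241.7  33.   11.1 -12.4] 63.5
tool shift [  5.2   0.4 120. ] roll 0.2 (or +-180) | tcp [554.2 240.  166.6] jaw 77.7 j6 -0.99 w 0.60 F [ 0.2 -0.3  0.1] t 31.9
```

```bash

python3 -m creep '[[0.6,5,0.3,20,0.2],[0.6,0,0,35,0],[0.6,0,0,35,0],[0.6,0,0,22,0],[0.6,0,0,8,0]]' >/dev/null
python3 -m creep '[[0,0,0,0,0],[0,0,0,0,0],[0,0,0,0,0],[0,0,0,0,0],[0,0,0,0,0]]'
python3 -m creep '[[0,0,0,-5,0],[0,0,0,-20,0],[0,0,0,-30,0],[0,0,0,-20,0],[0,0,0,0,0]]'
python3 -c "
from h import *
go(516.4,-14,122,96.6)"
```

```text
time_s: 32.72
eef_pos: [553.5, 243.1, 50.2]
orientation: [[-0.975, 0.22, 0.017], [0.22, 0.976, 0.007], [-0.015, 0.01, -1.0]]
ft_force: [-1.0, -0.4, 1.2]
width: 0.123
time_s: 33.13
eef_pos: [554.6, 243.9, 129.5]
orientation: [[-0.975, 0.219, 0.023], [0.22, 0.976, 0.009], [-0.02, 0.014, -1.0]]
ft_force: [1.5, 0.7, -1.9]
width: 0.119
tool shift [ -19.2 -260.1    4.2] roll -19.3 (or +-180) | tcp [554.6 243.9 129.5] jaw 77.3 j6 -0.98 w 0.12 F [ 1.5  0.7 -1.9] t 33.1
```

```bash

python3 -m creep '[[0,-1.1,-13,0,0],[0,-2.2,-26,0,0],[0,-2.2,-26,0,0],[0,-2.2,-26,0,0],[0,-2.2,-26,0,0]]' >/dev/null
python3 -m creep '[[0,-2.2,-26,0,0],[0,-2.2,-26,0,0],[0,-2.2,-26,0,0],[0,-2.2,-26,0,0],[0,-2.2,-26,0,0]]' >/dev/null
python3 -m creep '[[0,-1.1,-13,0,-6.4],[0,0,0,0,-6.4],[0,0,0,0,-6.5],[0,0,0,0,0],[0,0,0,0,0]]' >/dev/null
cat > hold.py <<'E'
from h import *
def hold(well):
    s=r.sense(); p=np.array(s["eef_pos"])
    for n in("side","scene"):
        c=cap(n); W=cloud(c); hsv=cv2.cvtColor(c["color"],cv2.COLOR_RGB2HSV).astype(int)
        t=(np.hypot(W[...,0]-p[0],W[...,1]-p[1])<50)&(abs(W[...,2]-(p[2]-7))<5)&((hsv[...,0]<12)|(hsv[...,0]>170))&(hsv[...,1]>90)
        P=W[t]
        if len(P)>20: print(n,"block top",rect(P),"z %.1f"%P[:,2].mean(),"off tcp",(rect(P)[:2]-p[:2]).round(1))
    go(*well,p[2],96.6)
E
python3 -c "
from hold import *
hold([518.6,-13.8])"
```

```text
side block top [512.2 -17.7  59.1  35.3   8.6] z 108.8 off tcp [-1.6 -1.2]
scene block top [513.9 -15.1  55.1  41.5  11. ] z 109.9 off tcp [0.1 1.4]
tool shift [-4.4  1.9  0.6] roll -0.1 (or +-180) | tcp [514.4 -16.2 120.4] jaw 96.5 j6 -1.77 w 0.12 F [ 0.9 -0.3 -1.9] t 34.5
```

```bash

python3 -m creep '[[0,-3,2,5,0.1],[0,0,0,0,0],[0,0,0,0,0],[0,0,0,0,0],[0,0,0,0,0]]' >/dev/null
python3 -c "
from hold import *
hold([518.6,-13.8])"
```

```text
side block top [515.9 -15.8  56.8  35.7   5.2] z 105.3 off tcp [-2.3 -2.2]
scene block top [517.5 -12.2  57.9  36.6   4.5] z 106.3 off tcp [-0.7  1.4]
tool shift [-0.4 -0.1  0.1] roll -0.1 (or +-180) | tcp [518.2 -13.7 116.4] jaw 96.5 j6 -1.77 w 0.12 F [ 0.3  0.5 -2.4] t 35.0
```

```bash

python3 -m creep '[[0,0.4,0,10,0],[0,0,0,8,0],[0,0,0,5,0],[0,0,0,5,0],[0,0,0,4,0]]'
python3 -m creep '[[0,0,0,6,0],[0,0,0,6,0],[0,0,0,4,0],[0,0,0,0,0],[0,0,0,0,0]]'
python3 -m creep '[[0,0,0,4,0],[0,0,0,3,0],[0,0,0,2,0],[0,0,0,0,0],[0,0,0,0,0]]'
```

```text
time_s: 35.42
eef_pos: [517.5, -13.6, 83.1]
orientation: [[-0.994, -0.113, 0.012], [-0.113, 0.994, 0.006], [-0.012, 0.004, -1.0]]
ft_force: [0.0, 0.5, -2.1]
width: 0.118
time_s: 35.83
eef_pos: [518.1, -13.5, 67.9]
orientation: [[-0.993, -0.113, 0.013], [-0.113, 0.994, 0.006], [-0.013, 0.004, -1.0]]
ft_force: [0.2, 0.2, -1.3]
width: 0.121
time_s: 36.25
eef_pos: [518.3, -13.5, 59.2]
orientation: [[-0.993, -0.113, 0.013], [-0.113, 0.994, 0.006], [-0.014, 0.004, -1.0]]
ft_force: [-0.6, 0.8, -2.6]
width: 0.116
```

```bash

python3 -m creep '[[0,0,0,1.3,0],[0,0,0,0,0],[0.3,0,0,0,0],[0.3,0,0,0,0],[0.3,0,0,0,0]]'
python3 -m creep '[[0.3,0,0,-15,0],[0.3,0,0,-40,0],[0.3,0,0,-40,0],[0.3,0,0,-15,0],[0.6,0,0,0,0]]' >/dev/null
python3 -m creep '[[0.6,0,0,0,0],[0.6,0,0,0,0],[0.6,0,0,0,0],[0.6,0,0,0,0],[0.6,0,0,0,0]]' >/dev/null
python3 - <<'E'
from h import *
for n in ("wrist","side"):
    for o in fins(cap(n)): print(n,*o)
go(559.3,363.5,170,61.5)
E
```

```text
time_s: 36.67
eef_pos: [518.8, -13.5, 58.4]
orientation: [[-0.993, -0.113, 0.014], [-0.113, 0.994, 0.005], [-0.015, 0.004, -1.0]]
ft_force: [-0.0, -0.4, 0.9]
width: 0.299
wrist [192. 198.] 755 [521.5 -63.8  33.1  11.7   7. ] 71.4
wrist [251. 198.] 615 [516.  -14.5  33.4  10.8   6.3] 71.6
side [288. 193.] 108 [522.2 -63.1  30.3  13.8   8.2] 69.3
side [282. 205.] 114 [516.9 -13.9  31.7  13.6   5.4] 69.2
side [174. 318.] 138 [560.1 364.1  33.7  11.4 -29.1] 62.5
side [215. 358.] 183 [451.5 385.9  33.1  12.2 -20. ] 62.6
tool shift [-8.530e+01  3.703e+02 -3.000e-01] roll 35.0 (or +-180) | tcp [516.5 -14.1 167. ] jaw 96.5 j6 -1.77 w 0.59 F [-0.9 -0.6 -1.2] t 37.6
```

Two home. Third is D at (559.3, 363.5).

```bash

python3 -m creep '[[0.6,-6.1,26.5,0,0],[0.6,-6.1,26.5,0,0],[0.6,-6.1,26.5,0,0],[0.6,-6.1,26.5,0,0],[0.6,-6.1,26.5,0,0]]' >/dev/null
python3 -m creep '[[0.6,-6.1,26.5,0,0],[0.6,-6.1,26.5,0,0],[0.6,-6.1,26.5,0,0],[0.6,-6.1,26.5,0,0],[0.6,-6.1,26.5,0,0]]' >/dev/null
python3 -m creep '[[0.6,-6.1,26.5,0,0],[0.6,-6.1,26.5,0,0],[0.6,-6.1,26.5,0,0],[0.6,-6.1,26.5,0,0],[0.6,0,0,0,7]]' >/dev/null
python3 -m creep '[[0.6,0,0,0,7],[0.6,0,0,0,7],[0.6,0,0,0,7],[0.6,0,0,0,7],[0.6,0,0,0,0]]' >/dev/null
python3 -m creep '[[0.6,0,0,0,0],[0.6,0,0,0,0],[0.6,0,0,0,0],[0.6,0,0,0,0],[0.6,0,0,0,0]]' >/dev/null
python3 - <<'E'
from h import *
for o in fins(cap("wrist")): print(*o)
go(559.3,363.5,45,61.5)
E
```

```text
[208.  62.] 833 [451.5 385.5  34.   11.5 -20.5] 63.6
[251. 194.] 570 [559.2 363.7  32.9  11.2 -28.3] 63.5
tool shift [  1.3  -2.3 125.7] roll 0.0 (or +-180) | tcp [559.9 364.2 170.7] jaw 61.5 j6 -0.53 w 0.60 F [0.1 0.5 0.2] t 39.7
```

```bash

python3 -m creep '[[0.6,1.3,-2.2,20,0],[0.6,0,0,35,0],[0.6,0,0,35,0],[0.6,0,0,27,0],[0.6,0,0,8,0]]' >/dev/null
python3 -m creep '[[0,0,0,0,0],[0,0,0,0,0],[0,0,0,0,0],[0,0,0,0,0],[0,0,0,0,0]]'
python3 -m creep '[[0,0,0,-5,0],[0,0,0,-20,0],[0,0,0,-30,0],[0,0,0,-20,0],[0,0,0,0,0]]' > /dev/null
python3 -m creep '[[0,0,0,0,0],[0,0,0,0,0],[0,0,0,0,0],[0,0,0,0,0],[0,0,0,0,0]]'
python3 -c "
from h import *
go(585.9,-6,120,96.6)"
```

```text
time_s: 40.57
eef_pos: [561.1, 364.6, 48.3]
orientation: [[-0.879, 0.477, 0.017], [0.477, 0.879, 0.008], [-0.011, 0.015, -1.0]]
ft_force: [0.4, 0.1, 2.1]
width: 0.122
time_s: 41.4
eef_pos: [557.4, 362.6, 118.9]
orientation: [[-0.879, 0.477, 0.011], [0.477, 0.879, 0.004], [-0.008, 0.009, -1.0]]
ft_force: [0.4, 1.0, -1.6]
width: 0.122
tool shift [-200.9 -310.3   -2.3] roll -35.1 (or +-180) | tcp [557.4 362.6 118.9] jaw 61.5 j6 -0.53 w 0.12 F [ 0.4  1.  -1.6] t 41.4
```

```bash

python3 -m creep '[[0,-7,-11,-8,0],[0,-14.4,-22.2,0,0],[0,-14.4,-22.2,0,0],[0,-14.4,-22.2,0,0],[0,-14.4,-22.2,0,0]]' >/dev/null
python3 -m creep '[[0,-14.4,-22.2,0,0],[0,-14.4,-22.2,0,0],[0,-14.4,-22.2,0,0],[0,-14.4,-22.2,0,0],[0,-14.4,-22.2,0,0]]' >/dev/null
python3 -m creep '[[0,-14.4,-22.2,0,0],[0,-14.4,-22.2,0,0],[0,-14.4,-22.2,0,0],[0,-14.4,-22.2,0,0],[0,-7,-11,0,-7]]' >/dev/null
python3 -m creep '[[0,0,0,0,-7],[0,0,0,0,-7],[0,0,0,0,-7],[0,0,0,0,-7],[0,0,0,0,0]]' >/dev/null
python3 -m creep '[[0,0,0,0,0],[0,0,0,0,0],[0,0,0,0,0],[0,0,0,0,0],[0,0,0,0,0]]' 
python3 -c "
from hold import *
hold([586.8,-6])"
```

```text
time_s: 43.48
eef_pos: [586.8, -5.8, 127.0]
orientation: [[-0.994, -0.113, 0.013], [-0.112, 0.994, 0.005], [-0.014, 0.004, -1.0]]
ft_force: [0.3, 0.1, -1.4]
width: 0.121
side block top [586.9  -6.6  59.7  35.    9.5] z 117.4 off tcp [ 0.1 -0.8]
scene block top [585.7  -4.1  57.1  36.9   5. ] z 117.8 off tcp [-1.1  1.7]
tool shift [ 0.1 -0.2 -0. ] roll -0.1 (or +-180) | tcp [586.9  -5.8 127. ] jaw 96.5 j6 -1.74 w 0.12 F [-0.6 -0.1 -0.6] t 43.6
```

```bash

python3 -m creep '[[0,0.7,-0.4,15,0],[0,0,0,12,0],[0,0,0,6,0],[0,0,0,5,0],[0,0,0,5,0]]'
python3 -m creep '[[0,0,0,6,0],[0,0,0,6,0],[0,0,0,5,0],[0,0,0,0,0],[0,0,0,0,0]]'
python3 -m creep '[[0,0,0,5,0],[0,0,0,3,0],[0,0,0,2,0],[0,0,0,0,0],[0,0,0,0,0]]'
```

```text
time_s: 44.0
eef_pos: [586.4, -6.1, 83.1]
orientation: [[-0.993, -0.113, 0.012], [-0.113, 0.994, 0.006], [-0.013, 0.004, -1.0]]
ft_force: [-0.1, -0.5, -0.7]
width: 0.12
time_s: 44.42
eef_pos: [586.7, -6.0, 66.6]
orientation: [[-0.993, -0.113, 0.013], [-0.113, 0.994, 0.006], [-0.013, 0.004, -1.0]]
ft_force: [0.1, 0.0, -0.6]
width: 0.12
time_s: 44.83
eef_pos: [587.2, -5.9, 56.9]
orientation: [[-0.993, -0.113, 0.013], [-0.113, 0.994, 0.006], [-0.014, 0.004, -1.0]]
ft_force: [-0.2, 0.1, -1.1]
width: 0.12
```

```bash

python3 -m creep '[[0,0,0,0.8,0],[0,0,0,0,0],[0.3,0,0,0,0],[0.3,0,0,0,0],[0.3,0,0,0,0]]'
python3 -m creep '[[0.3,0,0,-15,0],[0.3,0,0,-40,0],[0.3,0,0,-40,0],[0.3,0,0,-15,0],[0.6,0,0,0,0]]' >/dev/null
python3 -m creep '[[0.6,0,0,0,0],[0.6,0,0,0,0],[0.6,0,0,0,0],[0.6,0,0,0,0],[0.6,0,0,0,0]]' >/dev/null
python3 - <<'E'
from h import *
for n in ("wrist","side"):
    for o in fins(cap(n)): print(n,*o)
go(451.5,385.5,170,69.5)
E
```

```text
time_s: 45.25
eef_pos: [587.4, -6.0, 56.5]
orientation: [[-0.993, -0.113, 0.014], [-0.113, 0.994, 0.005], [-0.014, 0.004, -1.0]]
ft_force: [-0.3, -1.0, 0.1]
width: 0.298
wrist [187. 113.] 920 [521.9 -63.8  33.   11.7   7.3] 71.4
wrist [251. 113.] 736 [516.3 -14.9  32.9  11.4   6.6] 71.6
wrist [252. 200.] 610 [586.1  -6.4  33.3  11.4   6.2] 71.5
side [288. 193.] 106 [521.8 -62.1  30.9  12.2   8. ] 69.8
side [256. 197.] 104 [586.4  -4.5  30.2  13.5   2.6] 69.7
side [282. 205.] 113 [516.4 -13.6  32.   13.    8.1] 69.9
side [215. 357.] 181 [451.6 386.   33.2  11.9 -21.1] 62.6
tool shift [ 88.3 404.6  -4.3] roll 27.0 (or +-180) | tcp [585.1  -6.5 165.1] jaw 96.5 j6 -1.74 w 0.60 F [-0.3  0.3 -0.2] t 46.2
```

Three home. Last is C at (451.5, 385.5).

```bash

python3 -m creep '[[0.6,5.9,27,0,0],[0.6,5.9,27,0,0],[0.6,5.9,27,0,0],[0.6,5.9,27,0,0],[0.6,5.9,27,0,0]]' >/dev/null
python3 -m creep '[[0.6,5.9,27,0,0],[0.6,5.9,27,0,0],[0.6,5.9,27,0,0],[0.6,5.9,27,0,0],[0.6,5.9,27,0,0]]' >/dev/null
python3 -m creep '[[0.6,5.9,27,0,0],[0.6,5.9,27,0,0],[0.6,5.9,27,0,0],[0.6,5.9,27,0,0],[0.6,5.7,26.6,0,0]]' >/dev/null
python3 -m creep '[[0.6,0,0,0,7],[0.6,0,0,0,7],[0.6,0,0,0,7],[0.6,0,0,0,6],[0.6,0,0,0,0]]' >/dev/null
python3 -m creep '[[0.6,0,0,0,0],[0.6,0,0,0,0],[0.6,0,0,0,0],[0.6,0,0,0,0],[0.6,0,0,0,0]]' >/dev/null
python3 - <<'E'
from h import *
for o in fins(cap("wrist")): print(*o)
go(451.5,385.5,44,69.5)
E
```

```text
[251. 194.] 577 [450.9 385.9  33.1  11.  -20.8] 63.6
tool shift [  2.   -1.3 122.6] roll 0.0 (or +-180) | tcp [452.2 385.4 166.6] jaw 69.5 j6 -0.55 w 0.60 F [-0.3 -0.4  0.5] t 48.3
```

```bash

python3 -m creep '[[0.6,2.4,-1,20,0.4],[0.6,0,0,35,0],[0.6,0,0,35,0],[0.6,0,0,25,0],[0.6,0,0,7,0]]' >/dev/null
python3 -m creep '[[0,0,0,0,0],[0,0,0,0,0],[0,0,0,0,0],[0,0,0,0,0],[0,0,0,0,0]]'
python3 -m creep '[[0,0,0,-5,0],[0,0,0,-20,0],[0,0,0,-30,0],[0,0,0,-27,0],[0,0,0,0,0]]' > /dev/null
python3 -m creep '[[0,0,0,0,0],[0,0,0,0,0],[0,0,0,0,0],[0,0,0,0,0],[0,0,0,0,0]]'
python3 -c "
from h import *
go(592.2,-55.6,126,96.6)"
```

```text
time_s: 49.15
eef_pos: [452.6, 387.2, 46.8]
orientation: [[-0.934, 0.357, 0.017], [0.357, 0.934, 0.008], [-0.013, 0.013, -1.0]]
ft_force: [0.7, 0.5, 1.9]
width: 0.123
time_s: 49.98
eef_pos: [449.1, 384.8, 124.8]
orientation: [[-0.934, 0.357, 0.011], [0.357, 0.934, 0.004], [-0.009, 0.007, -1.0]]
ft_force: [-0.1, -0.4, -1.2]
width: 0.124
tool shift [-290.8 -360.3   -1.2] roll -27.5 (or +-180) | tcp [449.1 384.8 124.8] jaw 69.1 j6 -0.54 w 0.12 F [-0.1 -0.4 -1.2] t 50.0
```

```bash

python3 -m creep '[[0,-8.5,-10.6,-10,0],[0,-17.1,-21.2,-5,0],[0,-17.1,-21.2,0,0],[0,-17.1,-21.2,0,0],[0,-17.1,-21.2,0,0]]' >/dev/null
python3 -m creep '[[0,-17.1,-21.2,0,0],[0,-17.1,-21.2,0,0],[0,-17.1,-21.2,0,0],[0,-17.1,-21.2,0,0],[0,-17.1,-21.2,0,0]]' >/dev/null
python3 -m creep '[[0,-17.1,-21.2,0,0],[0,-17.1,-21.2,0,0],[0,-17.1,-21.2,0,0],[0,-17.1,-21.2,0,0],[0,-17.1,-21.2,0,0]]' >/dev/null
python3 -m creep '[[0,-17.1,-21.2,0,0],[0,-17.1,-21.2,0,0],[0,-8.5,-10.6,0,-7],[0,0,0,0,-7],[0,0,0,0,-7]]' >/dev/null
python3 -m creep '[[0,0,0,0,-6.5],[0,0,0,0,0],[0,0,0,0,0],[0,0,0,0,0],[0,0,0,0,0]]' 
python3 -c "
from hold import *
hold([592.5,-55.6])"
```

```text
time_s: 52.07
eef_pos: [592.7, -55.0, 141.1]
orientation: [[-0.993, -0.113, 0.013], [-0.113, 0.994, 0.005], [-0.014, 0.004, -1.0]]
ft_force: [0.5, 0.8, -2.4]
width: 0.124
side block top [592.9 -57.3  58.9  35.7   5.9] z 132.8 off tcp [ 0.2 -2.3]
scene block top [592.8 -54.3  57.6  41.2  13.2] z 133.1 off tcp [0.1 0.7]
tool shift [ 0.3 -0.7 -0. ] roll -0.0 (or +-180) | tcp [592.7 -54.8 141.1] jaw 96.6 j6 -1.83 w 0.13 F [ 0.4  0.1 -2.3] t 52.2
```

```bash

python3 -m creep '[[0,1,-0.5,20,0],[0,0,0,20,0],[0,0,0,9,0],[0,0,0,6,0],[0,0,0,5,0]]'
python3 -m creep '[[0,0,0,6,0],[0,0,0,6,0],[0,0,0,4,0],[0,0,0,0,0],[0,0,0,0,0]]'
python3 -m creep '[[0,0,0,5,0],[0,0,0,3,0],[0,0,0,2,0],[0,0,0,0,0],[0,0,0,0,0]]'
```

```text
time_s: 52.58
eef_pos: [592.4, -55.0, 80.3]
orientation: [[-0.993, -0.115, 0.012], [-0.115, 0.993, 0.006], [-0.013, 0.004, -1.0]]
ft_force: [0.7, 0.7, -1.7]
width: 0.123
time_s: 53.0
eef_pos: [592.9, -55.1, 65.0]
orientation: [[-0.993, -0.115, 0.013], [-0.115, 0.993, 0.006], [-0.014, 0.004, -1.0]]
ft_force: [0.1, 0.3, -2.2]
width: 0.121
time_s: 53.42
eef_pos: [593.1, -55.0, 55.0]
orientation: [[-0.993, -0.115, 0.014], [-0.115, 0.993, 0.006], [-0.014, 0.004, -1.0]]
ft_force: [-0.2, 0.6, -2.0]
width: 0.123
```

```bash

python3 -m creep '[[0,0,0,0.8,0],[0,0,0,0,0],[0.3,0,0,0,0],[0.3,0,0,0,0],[0.3,0,0,0,0]]'
python3 -m creep '[[0.3,0,0,-15,0],[0.3,0,0,-40,0],[0.3,0,0,-40,0],[0.3,0,0,-35,0],[0.6,0,0,0,0]]' >/dev/null
python3 -m creep '[[0.6,0,0,0,0],[0.6,0,0,0,0],[0.6,0,0,0,0],[0.6,0,0,0,0],[0.6,0,0,0,0]]' >/dev/null
python3 - <<'E'
from dial import *
c=cap("wrist"); save(c,"w8.png",None,1.2)
for o in fins(c): print("wrist",*o)
for o in fins(cap("side")): print("side",*o)
try: dial2(c)
except Exception as e: print(e)
go(475.2,-368.3,185,96.3)
E
```

```text
time_s: 53.83
eef_pos: [593.3, -55.0, 54.4]
orientation: [[-0.993, -0.115, 0.014], [-0.115, 0.993, 0.005], [-0.014, 0.004, -1.0]]
ft_force: [-0.5, 0.2, -0.5]
width: 0.3
wrist [254. 110.] 606 [520.  -61.8  33.   10.5   6.8] 71.7
wrist [311. 113.] 766 [516.5 -15.2  32.3  12.1   6.3] 71.5
wrist [252. 195.] 537 [592.1 -55.4  33.4  10.6   6.6] 71.6
wrist [307. 195.] 649 [585.7  -6.9  32.4  11.9   6.5] 71.5
side [263. 186.] 97 [592.  -53.6  29.7  12.8   3.2] 69.7
side [289. 194.] 106 [520.1 -60.6  30.1  15.    5.3] 69.2
side [256. 197.] 104 [586.8  -5.2  32.   13.5  -1.6] 69.8
side [282. 204.] 114 [517.  -14.3  32.   13.5   6.8] 69.6
ptr -16.64  marker seen from pivot -16.42  perp 0.2 mm at r 54.9, len 51.3
tool shift [ 150.5 -297.3   -5.3] roll 0.3 (or +-180) | tcp [590.6 -55.6 182.8] jaw 96.6 j6 -1.83 w 0.60 F [-0.1  0.7 -0.6] t 54.8
```

View pics/w8.png

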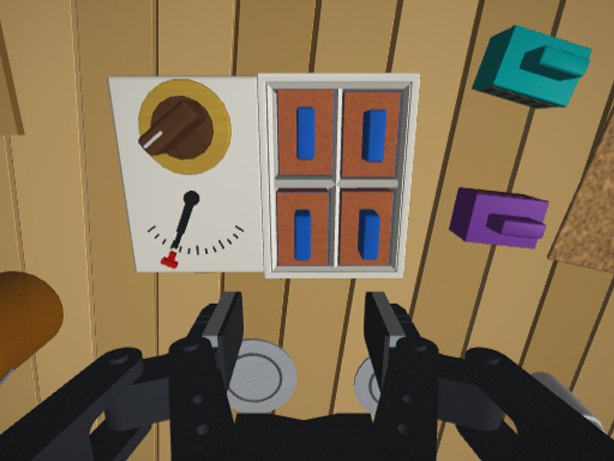

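All four cassettes are fully seated, fin tops at 71.5 mm (about (305,135), (374,135), (303,235), (368,235)). The pointer at (178,240) points at the red marker at (170,260), with a fit of 0.2°. Now the hood.

```bash

python3 -m creep '[[0.6,11.6,-22.9,0,0],[0.6,11.6,-22.9,0,0],[0.6,11.6,-22.9,0,0],[0.6,11.6,-22.9,0,0],[0.6,11.6,-22.9,0,0]]' >/dev/null
python3 -m creep '[[0.6,11.6,-22.9,0,0],[0.6,11.6,-22.9,0,0],[0.6,11.6,-22.9,0,0],[0.6,11.6,-22.9,0,0],[0.6,11.6,-22.9,0,0]]' >/dev/null
python3 -m creep '[[0.6,11.6,-22.9,0,0],[0.6,11.6,-22.9,0,0],[0.6,11.4,-22.6,0,0],[0.6,0,0,0,0],[0.6,0,0,0,0]]' >/dev/null
python3 -m creep '[[0.6,0,0,0,0],[0.6,0,0,0,0],[0.6,0,0,0,0],[0.6,0,0,0,0],[0.6,0,0,0,0]]' >/dev/null
python3 t.py
python3 - <<'E'
from h import *
c=cap("wrist"); W=cloud(c); m=(np.hypot(W[...,0]-476,W[...,1]+367)<130)&(abs(W[...,2]-41)<5); print("hood top",rect(W[m]),W[m][:,2].mean())
m=(np.hypot(W[...,0]-476,W[...,1]+367)<60)&(abs(W[...,2]-66)<5); k=rect(W[m]); print("handle",k,W[m][:,2].mean())
go(k[0],k[1],46,k[4]+90)
E
```

```text
j [-0.706  0.158  1.826  0.014  1.151 -2.399] z [ 0.0135  0.0055 -0.9999] tcp [ 476.3 -367.7  181. ] t 56.4
hood top [ 474.8 -368.2  163.2  124.4    6.6] 40.95133104273987
handle [ 474.6 -368.8   59.3   13.7    7.1] 65.35020495859303
tool shift [  3.6  -1.3 135. ] roll -0.4 (or +-180) | tcp [ 476.2 -367.8  181. ] jaw 96.7 j6 -2.40 w 0.60 F [ 0.2 -0.7  0.5] t 56.5
```

```bash

python3 -m creep '[[0.6,3.4,-1.3,25,0],[0.6,0,0,35,0],[0.6,0,0,35,0],[0.6,0,0,28,0],[0.6,0,0,9,0]]' >/dev/null
python3 -m creep '[[0,0,0,0,0],[0,0,0,0,0],[0,0,0,0,0],[0,0,0,0,0],[0,0,0,0,0]]'
python3 -m creep '[[0,0,0,0,0],[0,0,0,0,0],[0,0,0,-5,0],[0,0,0,-15,0],[0,0,0,-25,0]]' 
python3 -m creep '[[0,0,0,-30,0],[0,0,0,-35,0],[0,0,0,-25,0],[0,0,0,0,0],[0,0,0,0,0]]' >/dev/null
python3 -c "
from h import *
go(554,-34.8,180,96.6)"
```

```text
time_s: 57.32
eef_pos: [476.1, -370.8, 51.6]
orientation: [[-0.993, -0.115, 0.017], [-0.115, 0.993, 0.002], [-0.017, 0.0, -1.0]]
ft_force: [0.5, 0.3, 4.4]
width: 0.145
time_s: 57.73
eef_pos: [471.2, -367.4, 91.1]
orientation: [[-0.993, -0.115, 0.008], [-0.115, 0.993, 0.01], [-0.009, 0.009, -1.0]]
ft_force: [0.4, 0.5, -3.0]
width: 0.146
tool shift [-118.5  324.7    8.2] roll 0.0 (or +-180) | tcp [ 473.5 -371.   186. ] jaw 96.6 j6 -2.41 w 0.14 F [-0.3  0.1 -2.2] t 58.1
```

```bash

python3 -m creep '[[0,-4.5,12.5,0,0],[0,-9.1,25,0,0],[0,-9.1,25,0,0],[0,-9.1,25,0,0],[0,-9.1,25,0,0]]' >/dev/null
python3 -m creep '[[0,-9.1,25,0,0],[0,-9.1,25,0,0],[0,-9.1,25,0,0],[0,-9.1,25,0,0],[0,-9.1,25,0,0]]' >/dev/null
python3 -m creep '[[0,-9.1,25,0,0],[0,-9.1,25,0,0],[0,-9.1,25,0,0],[0,-4.5,12.5,0,0],[0,0,0,10,0]]' >/dev/null
python3 -m creep '[[0,0,0,20,0],[0,0,0,10,0],[0,0,0,0,0],[0,0,0,0,0],[0,0,0,0,0]]' 
cat > hood.py <<'E'
from h import *
s=r.sense(); p=np.array(s["eef_pos"])
for n in("side","scene","wrist"):
    c=cap(n); W=cloud(c); hsv=cv2.cvtColor(c["color"],cv2.COLOR_RGB2HSV).astype(int)
    t=(np.hypot(W[...,0]-p[0],W[...,1]-p[1])<125)&(abs(W[...,2]-(p[2]-10.5))<5)&(hsv[...,0]>8)&(hsv[...,0]<28)&(hsv[...,1]>50)
    P=W[t]
    if len(P)<30: print(n,len(P)); continue
    A=np.c_[P[:,:2]-p[:2],np.ones(len(P))]; sl=np.linalg.lstsq(A,P[:,2],rcond=None)[0]
    print(n,"top",rect(P),"off tcp",(rect(P)[:2]-p[:2]).round(1),"z-tcp %.1f"%(P[:,2].mean()-p[2]),"slope",sl[:2].round(3))
go(553.6,-34.8,110,96.6)
E
python3 hood.py
```

```text
time_s: 59.82
eef_pos: [553.0, -34.2, 146.7]
orientation: [[-0.993, -0.114, 0.013], [-0.114, 0.993, 0.005], [-0.013, 0.004, -1.0]]
ft_force: [-0.1, -0.5, -1.7]
width: 0.145
side top [553.4 -32.8 163.7 126.1   6.5] off tcp [0.4 1.4] z-tcp -11.9 slope [-0.002 -0.001]
scene top [553.1 -32.8 166.2 127.1   6. ] off tcp [0.1 1.4] z-tcp -10.9 slope [-0.002  0.005]
wrist top [547.5 -34.8 152.7 124.1   6.6] off tcp [-5.5 -0.6] z-tcp -9.5 slope [0.001 0.003]
tool shift [ 1.  -0.9 37.9] roll -0.0 (or +-180) | tcp [553.9 -34.  147.9] jaw 96.6 j6 -1.80 w 0.14 F [-0.3 -0.7 -1.5] t 60.0
```

```bash

python3 -m creep '[[0,-0.6,-0.5,15,0],[0,0,0,15,0],[0,0,0,8,0],[0,0,0,0,0],[0,0,0,0,0]]' 
python3 hood.py
python3 -m creep '[[0,0,0,3,0],[0,0,0,3,0],[0,0,0,2,0],[0,0,0,0,0],[0,0,0,0,0]]' 
```

```text
time_s: 60.38
eef_pos: [554.1, -33.8, 108.8]
orientation: [[-0.993, -0.115, 0.013], [-0.115, 0.993, 0.006], [-0.013, 0.004, -1.0]]
ft_force: [-0.6, -1.2, -3.2]
width: 0.142
side top [554.5 -33.  163.1 126.4   6.8] off tcp [0.4 0.8] z-tcp -11.9 slope [-0.003  0.001]
scene top [554.6 -32.  166.1 125.9   6.4] off tcp [0.5 1.8] z-tcp -10.8 slope [-0.002  0.003]
wrist top [548.9 -34.8 152.8 124.1   6.7] off tcp [-5.2 -1. ] z-tcp -9.6 slope [0.    0.004]
tool shift [ 1.8 -0.7 -0. ] roll -0.0 (or +-180) | tcp [555.3 -33.9 110. ] jaw 96.6 j6 -1.80 w 0.14 F [ 0.2 -0.3 -2. ] t 60.5
time_s: 60.95
eef_pos: [554.2, -33.6, 100.5]
orientation: [[-0.993, -0.115, 0.013], [-0.115, 0.993, 0.006], [-0.013, 0.004, -1.0]]
ft_force: [0.4, 0.8, -2.6]
width: 0.146
```

```bash

python3 -m creep '[[0,0,-0.6,2,0],[0,0,0,2,0],[0,0,0,1,0],[0,0,0,0,0],[0,0,0,0,0]]' 
python3 -m creep '[[0,0,0,1.5,0],[0,0,0,1,0],[0,0,0,0,0],[0,0,0,0,0],[0,0,0,0,0]]' 
```

```text
time_s: 61.37
eef_pos: [554.5, -34.2, 95.6]
orientation: [[-0.993, -0.115, 0.013], [-0.115, 0.993, 0.006], [-0.014, 0.004, -1.0]]
ft_force: [0.4, 0.2, -2.1]
width: 0.145
time_s: 61.78
eef_pos: [554.8, -34.2, 93.5]
orientation: [[-0.993, -0.115, 0.014], [-0.115, 0.993, 0.006], [-0.014, 0.004, -1.0]]
ft_force: [-0.5, 0.3, -0.2]
width: 0.144
```

Below skirt depth with no side force. Lowering the last bit, then releasing and looking.

```bash

python3 -m creep '[[0,0,0,1,0],[0,0,0,0,0],[0,0,0,0,0],[0,0,0,0,0],[0,0,0,0,0]]' 
python3 -m creep '[[0.3,0,0,0,0],[0.3,0,0,0,0],[0.3,0,0,0,0],[0.3,0,0,0,0],[0.3,0,0,-15,0]]' >/dev/null
python3 -m creep '[[0.6,0,0,-40,0],[0.6,0,0,-40,0],[0.6,0,0,-30,0],[0.6,0,0,0,0],[0.6,0,0,0,0]]' >/dev/null
python3 -m creep '[[0.6,0,0,0,0],[0.6,0,0,0,0],[0.6,0,0,0,0],[0.6,0,0,0,0],[0.6,0,0,0,0]]' 
python3 - <<'E'
from dial import *
for n in("side","scene","wrist"):
    c=cap(n); W=cloud(c); d=np.hypot(W[...,0]-554,W[...,1]+34); hsv=cv2.cvtColor(c["color"],cv2.COLOR_RGB2HSV).astype(int)
    m=(abs(W[...,2]-83)<5)&(hsv[...,0]>8)&(hsv[...,0]<28)&(d<125)&(W[...,1]>-120); k,l,s,_=cv2.connectedComponentsWithStats(m.astype(np.uint8)); m=l==1+np.argmax(s[1:,4]); P=W[m]
    h=W[(d<60)&(W[...,2]>101)&(W[...,2]<114)]
    A=np.c_[P[:,:2]-[554,-34],np.ones(len(P))]; print(n,"top",rect(P),"plane",np.linalg.lstsq(A,P[:,2],rcond=None)[0].round(3),"handle",rect(h) if len(h)>9 else None)
    if n=="wrist": save(c,"w9.png",None,1.2); dial2(c); dial(c)
E
```

```text
time_s: 62.2
eef_pos: [554.8, -34.2, 93.5]
orientation: [[-0.993, -0.115, 0.014], [-0.115, 0.993, 0.005], [-0.014, 0.004, -1.0]]
ft_force: [-3.8, 0.6, 5.2]
width: 0.147
time_s: 63.45
eef_pos: [552.3, -34.8, 216.0]
orientation: [[-0.993, -0.115, 0.011], [-0.115, 0.993, 0.006], [-0.012, 0.004, -1.0]]
ft_force: [0.0, -0.6, -0.1]
width: 0.597
side top [555.6 -33.2 164.2 126.3   6.7] plane [ 0.0000e+00 -2.0000e-03  8.1584e+01] handle [554.7 -32.6  58.8  14.8   7.3]
scene top [555.3 -31.8 166.2 125.9   6.4] plane [-2.0000e-03  4.0000e-03  8.2199e+01] handle [555.  -32.7  59.7  17.4   9. ]
wrist top [554.5 -34.5 163.2 124.3   6.6] plane [1.0000e-03 0.0000e+00 8.2958e+01] handle [553.8 -34.3  59.4  13.4   6.3]
ptr -16.79  marker seen from pivot -16.64  perp 0.1 mm at r 55.7, len 50.6
pivot [ 578.3 -143.8   40. ] ptr -18.3 len 44.5 marker -17.0 r 49.3 n 246 80
```

View pics/w9.png

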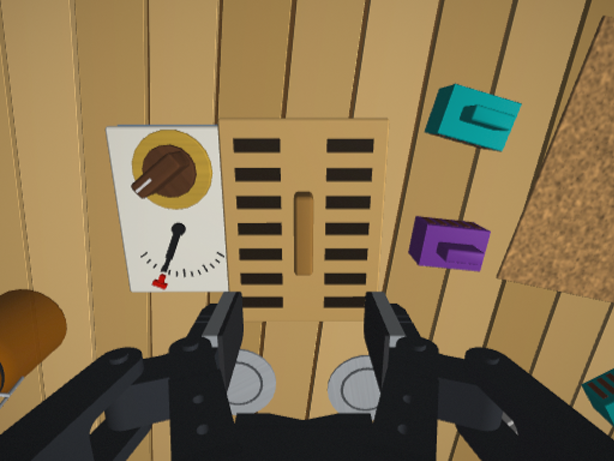

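The hood is level on the rim around (303,222), top at 83.0 mm, within about 1 mm of its starting position. The pointer lines up with the red marker at (160,281), and the gripper is clear at z = 216. Handing in.

```bash
python3 -c "
from plant import hand_in
print(hand_in())"
```

```text
the job is handed in; nothing more can be done
None
```

I finished the job and handed it in at about 63 s of the 210 s limit. The interface gave no verdict.

**What I did**
- I lifted the hood off and stood it on the free table area.
- I turned the knob about 208° clockwise, then about 7° back, because a check showed the pointer roughly 2° past the marker.
- All four blue-finned cassettes went into wells of their own, and the hood went back on the rim. I left the purple and turquoise look-alikes alone.

**Last checks**
- **Cassettes:** all four fin tops read 71.5–71.7 mm in the wrist view (72 mm is fully home). The side view read about 2 mm lower on everything, which is within its calibration. I took these readings before the hood covered the cassettes.
- **Hood:** its top is level at 83.0 mm, the fully-down height. It is within about 1 mm of its starting position in all three views.
- **Pointer:** the line fit puts it within 0.2° of the marker. A cruder pivot-based estimate said 1.3°; the limit is 4°.
- **Gripper:** it is open and clear of everything. I did not measure the jar, toothpick holder or coasters again, but I had no sign of touching any of them.

**What went wrong:** joint 6 ran into its range limit on one traverse and left the tool tilted about 5°. I used the opposite limit to undo it, which left a tilt of about 0.8°. The cassettes and hood still went in with almost no side force.

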